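Unlock the press shutter and tighten its recessed pressing screw with the hex key

ROBOT

A 7-joint arm with a two-finger parallel gripper is mounted at the origin on a cart in front of the work surface, level with it; the furniture and walls round the work are solid. World frame = base frame: x ahead of the robot, y to its left, z up, the work surface at z = 0. Lengths are in m, angles in rad, forces in N, time in s.
With the tool pointing down it reaches from about 0.425 to 0.875 m from the base axis. Payload 4.7 kg.
Tool frame: the origin (TCP) lies at the very end of the fingers, on their centre line; the grasp point (between the pads) lies 19 mm behind it; z points along the fingers, x is the direction in which the jaws open and shut, and the axes are right-handed (so a half turn about z gives the same grasp; the last joint's range is limited). The gripper opens to 85 mm and grips with 20 to 120 N. Pads are 22 mm wide; open, the fingers measure 114 mm over their backs; the gripper's body (76 mm by 85 mm) begins 54 mm behind the grasp point. The pads swing forward as they close: fully open they stand 13 mm farther back than shut.
Start: joints at [-1.105, 0.321, -0.07, 1.45, 0.023, 1.371, -0.057], TCP at [0.284, 0.585, 0.231] pointing down, gripper open.
Joint ranges: [-2.86, 2.86], [-0.3, 2.09], [-1.38, 1.24], [0.06, 2.45], [-1.56, 4.7], [0.09, 2.05], [-2.69, 2.69]. Speed limits (rad/s): [2.57, 2.57, 3.14, 3.14, 3.14, 3.14, 3.14].

INTERFACE

Orientations are given as a 3x3 rotation matrix whose columns are the frame's x, y, z axes.
In Python, from plant import get_state, snapshot, camera_model, hand_in gives the robot as it stands. The module is installed in compiled form; this text tells all that it offers.
- The arm moves only by the shell command python3 -m crank 'ROWS' [OPENING] [FORCE]. ROWS is JSON, a list of rows, each an object of numbers: "x", "y", "z": the shift along the tool's x, y, z in m; "turn": the turn about the tool's z in rad. In form: [{"x": .., "y": .., "z": .., "turn": ..}, ...]. A call has 1 to 20 rows; each row shifts and turns the commanded pose from where the row before left it, along the tool's axes as they then stand; what a row does not reach is not made up. A row lasts 1/12 s, in which the tool goes at most 41.7 mm and 7.16 degrees, less where a joint would pass 70% of its speed; a pose out of reach is approached as far as the arm can. A call is refused whole if a number of a shift passes 0.0417 or a number of a turn 0.125, either way. A call with a gripper value outside its range is refused whole. OPENING is the gripper's target within -1 to 1 (fully open at 1, half-way at 0, shut at -1), set as the call begins (- or left out, the last holds). The fingers move at their own pace and stop on an object; FORCE is the grip in N (left out, the last holds). Time passes only in rows, so rows that do not move let the fingers close. It gives the time, the measured TCP pose, the force and the opening at its end, in the units of the state.
- get_state(): the state, without advancing time (a new reading comes with each control period).
- snapshot(name): name is "scene" or "top" or "wrist"; returns the picture (480x640x3 uint8, red, green, blue); there is no depth.
- camera_model(name): a dict with "vertical_fov" (degrees; the focal length in pixels is half the picture's height over the tangent of half this angle, whatever the lens; pixels are square), "cx", "cy" (the principal point, pixels), "R" (3x3) and "t" (3): a world point X has camera coordinates R X + t. Camera axes: x right, y down, z forward; pixel columns grow to the right and rows downward; lengths in m; the calibration is good to about 2 mm. A picture is of the moment at which its call begins: read the wrist's pose just before it. camera_model takes no time and is no camera call; for the wrist camera it gives the pose at the moment of the call.
- hand_in(): hands the job in, once; it reports no verdict.
The state is a dict: "clock": time; "joint_positions": joint angles; "qvel": joint speeds; "effort": joint torques, N m; "eef_pos": TCP position; "eef_rot": TCP orientation; "contact_force": force on the tool from outside, world axes, zero at the start; "wrist_torque": the same for the moment, N m; "width": opening from 0.0 (shut) to 1.0 (fully open).
Only numpy, scipy, OpenCV 4.12 (cv2) and the standard library are available. Lean on these libraries where they do the work, as an engineer would, in place of code of your own. Each camera call takes 0.05 s, during which the arm holds its last target.

TASK

Get the pellet press tightened up: pinch the two release tabs of its knob and turn the knob clockwise so that the shutter swings right off the screw well, then take the big hex key out of its stand and feel it into the recessed hex socket until it is fully home. Turn the screw clockwise in quarter turns, letting go of the key and taking a fresh hold after a quarter turn, until it comes up against its stop. Leave the key standing upright in the socket and the shutter open, and do not knock over or shove the jar, bottle and beaker standing near.

Things in the scene. Friction and masses are not known exactly. Their poses are not given: they have to be found in the camera images.
- deck (a point): Centre of the press's flat top deck, 70 mm above the bench, z up. The press is a light grey block 122 mm (this frame's x) by 190 mm (y) on a dark steel foot 150 x 220 mm, fixed to the bench. The tab-lock knob stands 42 mm to +y of this point, the screw well lies 42 mm to -y.
- knob_grip (a point): Grip point on the knob's upright axis, 34 mm above the deck; knob top 46 mm above the deck. z up, axes turn with the knob. Two ribbed grey release tabs, upright plates 26 mm wide, 14 to 46 mm above the deck, face +x and -x: outer faces 62 mm apart, 50 mm when pinched fully (springs up to 11 N each). Each must be in over 4 mm until the knob has turned 40 degrees.
- shutter_disc (a point): Centre of the top of the flat steel shutter disc, 56 mm wide, 8 mm above the deck, on an arm 84 mm from the knob's axis towards the knob's -y. At first it covers the well; it swings with the knob. Small fixed lock stops, 10 mm high, stand on the deck 32 to 40 mm from the knob's axis beside the tabs' feet.
- shutter (a joint): Angle of knob and shutter, rad: 0 locked, shutter over the well; grows clockwise seen from above, stop at 1.4 (well fully clear). It stays where it is left; about 0.1 N m to turn.
- socket_mouth (a point): Centre of the upper rim of the hex socket in the screw head, on the upright screw axis, 14 mm below the deck, at the bottom of a round well 46 mm wide. Socket: hexagon 25.4 mm across flats, straight walls, 20 mm deep. z up; axes turn with the screw; two of the six flats face +x and -x.
- socket_floor (a point): Centre of the socket's flat floor, 20 mm below socket_mouth; same axes.
- screw (a joint): Angle of the pressing screw, rad: grows as it is turned clockwise seen from above; starts between 0 and 0.4; hard stop at 2.7. About 0.12 N m to turn, stays where it is left.
- key_handle (a point): Centre of the square black handle (40 x 40 x 40 mm, sides facing this frame's x and y) of the upright hex key, 0.28 kg, 130 mm long. z points from tip to handle; the tip is 110 mm below. Under the handle a steel hex bar 24 mm across flats, 90 mm long, two flats facing +x and -x, the last 5 mm tapered to 18 mm across flats.
- key_tip (a point): Centre of the flat lower end of the key, on its axis; same axes as key_handle. Fully home it rests on socket_floor.
- stand_bore (a point): Centre of the mouth of the key stand's bore, 42 mm above the bench. The stand is an aluminium block 85 x 85 x 42 mm fixed to the bench; bore 32 mm wide, 32 mm deep. The key stands loose in it at the start, tip on its floor, turned to any angle.
- jar: Loose bystander: white-lidded plastic jar, 58 mm wide, 62 mm high; origin under its centre.
- standard: Loose bystander: bottle with a screw cap, 48 mm wide, 110 mm high; origin under its centre.
- beaker: Loose bystander: clear beaker, 75 mm wide, 92 mm high; origin under its centre.
Mind the look-alikes: they are no part of the job. Leave any yellow look-alike of the part that bears key_handle alone.

How it is judged:
By the outcome, as a careful person would: the job done as asked, in the order asked, and still so for the second after the job is handed in, with the robot touching nothing.
It also fails if it takes over 72 s, if anything falls off the work surface, if the arm or the gripper's body presses on something with over 40 N, if the wrist force passes 120 N, or if a joint passes its speed limit or range.

## Working session

There is one attempt and no reset: what is moved stays moved. The work goes in short steps, Python scripts to look and compute and a shell command to move; the robot and the scene stay as the last step left them, time stands still between calls to the robot, and variables do not carry over. Pictures are saved under pics/ and viewed, and the job is handed in when it is done.

```bash
mkdir -p pics; ls; python3 - <<'E'
from plant import *
import cv2,json
s=get_state()
for k,v in s.items(): print(k,v)
for n in ["scene","top","wrist"]:
    cv2.imwrite(f"pics/{n}0.png",snapshot(n)[:,:,::-1]); m=camera_model(n); print(n,m)
E
```

```text
pics
clock 0.0
joint_positions [-1.10488789  0.32180897 -0.07009739  1.45168545  0.02257707  1.37080612
 -0.05691564]
qvel [ 0.00104462  0.00150904  0.00067894  0.00043331 -0.00057012  0.00041346
 -0.00037627]
effort [ 1.25243737e-04 -4.93578422e+01 -3.82028539e-01 -3.14339018e+01
  1.29265912e-02  1.12341216e-02 -2.48663213e-06]
eef_pos [0.28357725 0.58427192 0.23022747]
eef_rot [[ 4.36572158e-01  8.99668914e-01 -7.72002930e-04]
 [ 8.99667198e-01 -4.36572834e-01 -1.75897551e-03]
 [-1.91953110e-03  7.33740223e-05 -9.99998155e-01]]
contact_force [-0.21192112  0.33893068 -0.36523477]
wrist_torque [ 0.02368463 -0.0204751  -0.02746451]
width 0.9976327827241002
scene {'vertical_fov': 53.86436690821092, 'cx': 315.57724318062884, 'cy': 236.98397695797, 'R': array([[ 0.83209389, -0.55410726, -0.02418453],
       [-0.33688643, -0.47029589, -0.81567721],
       [ 0.44059878,  0.68686746, -0.57800156]]), 't': array([-0.5002648 ,  0.27090995,  1.17853599])}
top {'vertical_fov': 57.08602099538544, 'cx': 324.1447913126356, 'cy': 234.40528236018295, 'R': array([[ 0.01468683, -0.99955546, -0.02594575],
       [-0.9975317 , -0.01286529, -0.06902889],
       [ 0.0686644 ,  0.02689552, -0.99727721]]), 't': array([-0.02175483,  0.58594597,  1.11369653])}
wrist {'vertical_fov': 65.39030746129471, 'cx': 317.24688992739067, 'cy': 237.9845246629572, 'R': array([[ 0.43598841,  0.89995037, -0.00185432],
       [ 0.85112413, -0.41166291,  0.32576274],
       [ 0.29240694, -0.14360704, -0.94544973]]), 't': array([-0.64908795, -0.04345948,  0.38168098])}
```

View pics/scene0.png

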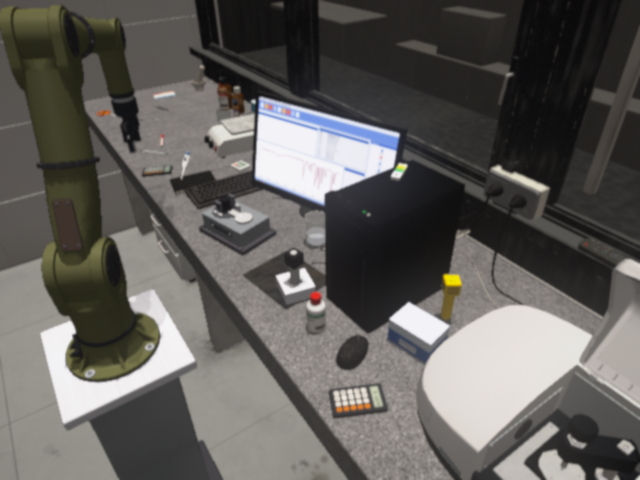

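View pics/top0.png

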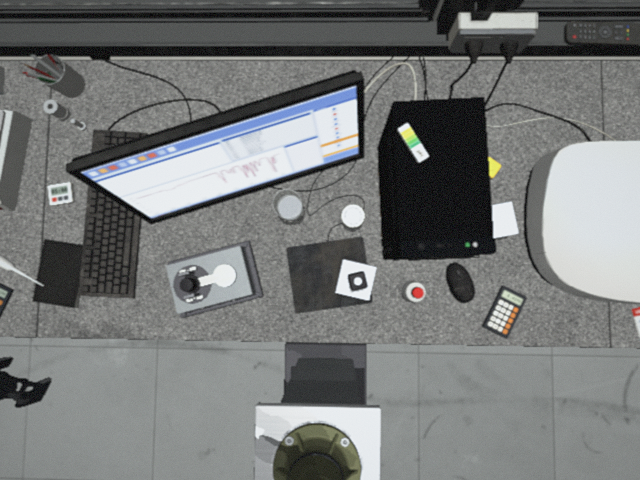

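View pics/wrist0.png

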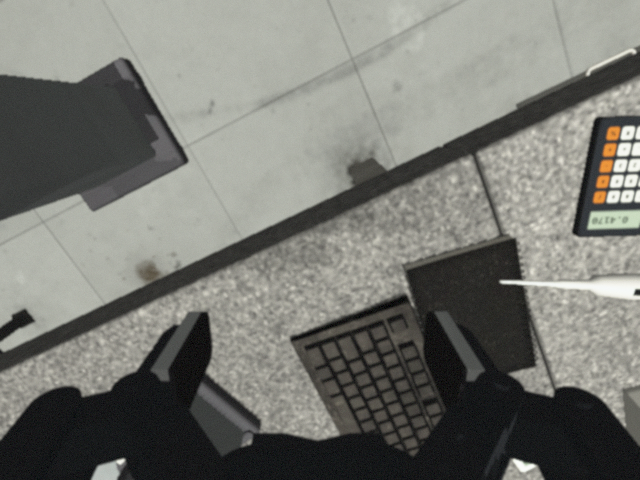

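The press is at top px ~(212,278), with the knob at left (190,284) and the shutter disc at (224,275). The stand with the key is at (357,280). Jar (352,215), beaker (290,207) and bottle (415,291) stand near. I'll enlarge these.

```bash
cat > h.py <<'E'
import numpy as np,cv2,json
from plant import *
def f_(m): return 240/np.tan(np.radians(m["vertical_fov"])/2)
def bp(m,u,v,z):
    f=f_(m); d=m["R"].T@np.array([(u-m["cx"])/f,(v-m["cy"])/f,1]); c=-m["R"].T@m["t"]
    return c+d*(z-c[2])/d[2]
def pj(m,X):
    p=m["R"]@np.asarray(X,float)+m["t"]; f=f_(m); return np.array([m["cx"]+f*p[0]/p[2],m["cy"]+f*p[1]/p[2]])
def crop(img,x0,y0,w,h,k,name):
    c=cv2.resize(img[y0:y0+h,x0:x0+w],None,fx=k,fy=k,interpolation=cv2.INTER_CUBIC); cv2.imwrite("pics/"+name,c[:,:,::-1])
E
python3 - <<'E'
import cv2
from h import *
t=cv2.imread("pics/top0.png")[:,:,::-1]
crop(t,150,230,130,97,6,"t1.png")
crop(t,270,180,170,127,4,"t2.png")
s=cv2.imread("pics/scene0.png")[:,:,::-1]
crop(s,190,180,160,120,5,"s1.png")
E
```

```text
(no output)
```

View pics/t1.png

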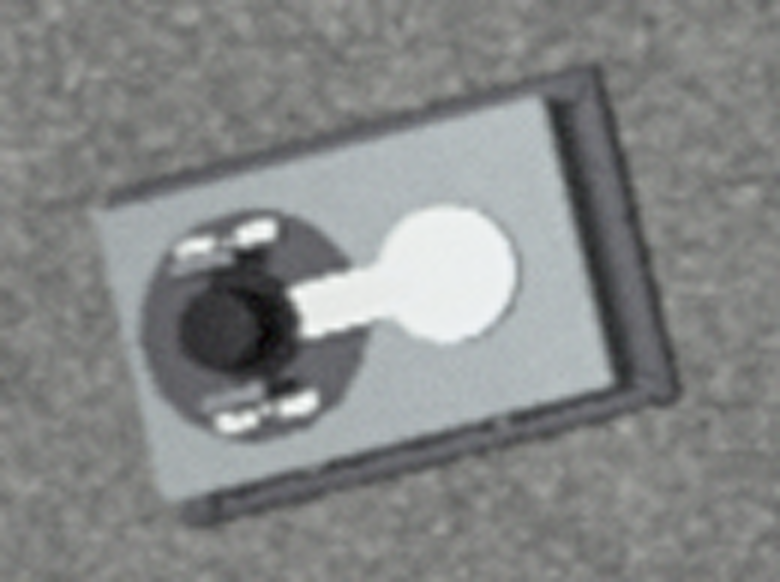

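View pics/t2.png

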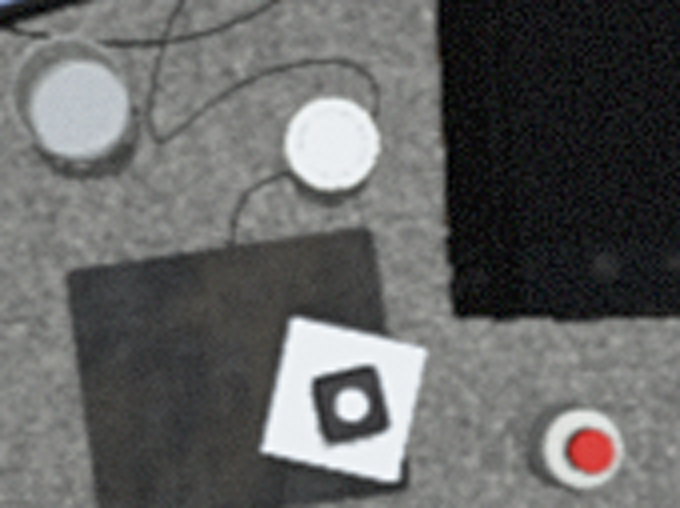

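View pics/s1.png

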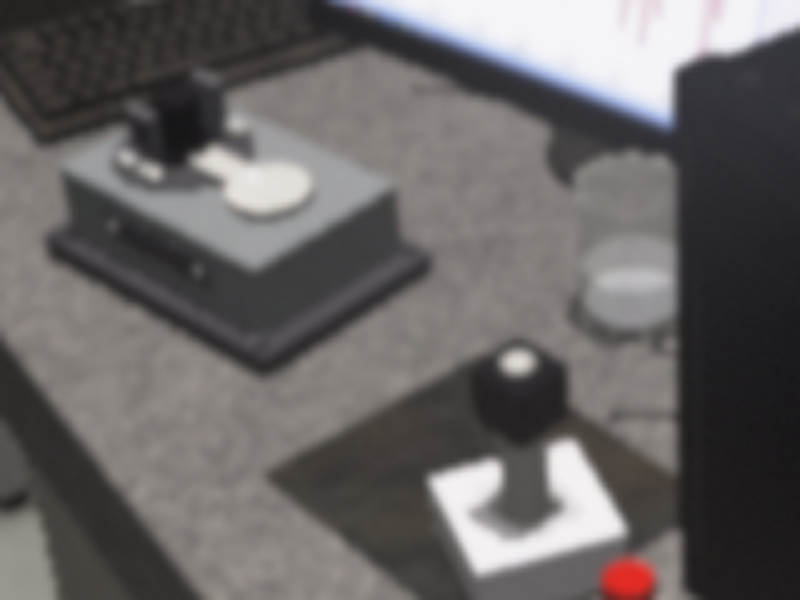

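```bash
python3 - <<'E'
from h import *
m=camera_model("top"); s=camera_model("scene")
def T1(p,z): return bp(m,150+(p[0]+.5)/6-.5,230+(p[1]+.5)/6-.5,z)
def T2(p,z): return bp(m,270+(p[0]+.5)/4-.5,180+(p[1]+.5)/4-.5,z)
c=np.array([T1(p,.07) for p in [(98,210),(548,95),(615,385),(172,502)]])
print(c, c.mean(0)); 
y=(c[0]+c[3]-c[1]-c[2])[:2]; y/=np.linalg.norm(y); x=np.array([y[1],-y[0]]); print("deck y",y,"x",x,"ang",np.degrees(np.arctan2(x[1],x[0])))
print(np.linalg.norm(c-np.roll(c,-1,0),axis=1))
d=T1((448,275),.078); print("disc",d)
cc=c.mean(0)[:2]; print("knob",cc+.042*y,"well",cc-.042*y)
k=np.array([T2(p,.14) for p in [(313,377),(378,367),(389,432),(327,443)]]); print("key",k.mean(0),np.linalg.norm(k-np.roll(k,-1,0),axis=1),[np.degrees(np.arctan2(*(b-a)[1::-1])) for a,b in zip(k,np.roll(k,-1,0))])
print("ball top",T2((352,405),.14))
k=np.array([T2(p,.042) for p in [(292,318),(427,350),(398,482),(262,452)]]); print("stand",k.mean(0),np.linalg.norm(k-np.roll(k,-1,0),axis=1))
print("jar",T2((332,143),.062),"bottle",T2((591,451),.11),"beaker",T2((80,110),.03))
# check in scene
kn=np.r_[cc+.042*y,.116]; print("knob top in scene crop",(pj(s,kn)-[190,180])*5, "disc",(pj(s,np.r_[cc-.042*y,.078])-[190,180])*5)
st=get_state();print(st["clock"])
E
```

```text
[[0.50309255 0.37432331 0.07      ]
 [0.55291282 0.18966095 0.07      ]
 [0.43514979 0.15895388 0.07      ]
 [0.38481575 0.3391468  0.07      ]] [0.46899273 0.26552123 0.07      ]
deck y [-0.26471195  0.96432753] x [0.96432753 0.26471195] ang 15.349837592608166
[0.19126486 0.12170069 0.1870909  0.12339687]
disc [0.47891942 0.22670946 0.078     ]
knob [0.45787483 0.30602299] well [0.48011063 0.22501948]
key [ 0.47309161 -0.09451276  0.14      ] [0.03743403 0.03727688 0.03574811 0.03816476] [np.float64(-80.41118512813532), np.float64(-169.8874682999814), np.float64(100.92735232023317), np.float64(12.64747065357912)]
ball top [ 0.47292794 -0.09466584  0.14      ]
stand [ 0.47233013 -0.09497314  0.042     ] [0.08655064 0.0839472  0.08647865 0.08556887]
jar [ 0.63145248 -0.08467305  0.062     ] bottle [ 0.44737638 -0.23543395  0.11      ] beaker [0.65442897 0.07557531 0.03      ]
knob top in scene crop [175.69635483  95.94452181] disc [269.7887797  189.96652054]
0.15
```

```bash
cat >> h.py <<'E'
def go(x,y,z,yaw=None):
    s=get_state(); R=s["eef_rot"]; d=R.T@(np.array([x,y,z])-s["eef_pos"])
    a=np.degrees(np.arctan2(R[1,0],R[0,0]))
    print("clk %.2f"%s["clock"],"pos",s["eef_pos"].round(4),"yaw %.1f"%a,"tool d(mm)",(d*1000).round(1),"" if yaw is None else "turn %.3f"%np.radians((a-yaw+180)%360-180), "F",s["contact_force"].round(1),"w %.3f"%s["width"],"j7 %.2f"%s["joint_positions"][6])
E
python3 -m crank '[{"turn":0.1216},{"turn":0.1216},{"turn":0.1216},{"turn":0.1216},{"turn":0.1216},{"turn":0.1216},{"turn":0.1216}]' 1 60
python3 -c "
from h import *
go(.4579,.3060,.19,15.35)"
```

```text
clk 0.15 pos [0.2837 0.5844 0.2305] yaw 64.1 tool d(mm) [-174.3  278.3   40.7] turn 0.851 F [-0.1 -0.1 -0.2] w 1.001 j7 -0.06invalid input
```

```bash

python3 -m crank '[{"x":0,"y":0,"z":0,"turn":0.1216},{"x":0,"y":0,"z":0,"turn":0.1216},{"x":0,"y":0,"z":0,"turn":0.1216},{"x":0,"y":0,"z":0,"turn":0.1216},{"x":0,"y":0,"z":0,"turn":0.1216},{"x":0,"y":0,"z":0,"turn":0.1216},{"x":0,"y":0,"z":0,"turn":0.1216}]' 1 60
python3 -c "
from h import *
go(.4579,.3060,.19,15.35)"
```

```text
clock: 0.73
eef_pos: [0.2837, 0.5846, 0.2309]
eef_rot: [[0.966, 0.259, -0.0], [0.259, -0.966, -0.001], [-0.0, 0.001, -1.0]]
contact_force: [0.3, -0.2, 1.1]
width: 0.995
clk 0.73 pos [0.2837 0.5846 0.2309] yaw 15.0 tool d(mm) [ 96.2 314.2  41. ] turn -0.006 F [ 0.3 -0.2  1.1] w 0.995 j7 -0.89
```

```bash

python3 -m crank '[{"x":0.008,"y":0.026,"z":0.003,"turn":-0.006},{"x":0.008,"y":0.026,"z":0.003,"turn":0},{"x":0.008,"y":0.026,"z":0.003,"turn":0},{"x":0.008,"y":0.026,"z":0.003,"turn":0},{"x":0.008,"y":0.026,"z":0.003,"turn":0},{"x":0.008,"y":0.026,"z":0.003,"turn":0},{"x":0.008,"y":0.026,"z":0.003,"turn":0},{"x":0.008,"y":0.026,"z":0.003,"turn":0},{"x":0.008,"y":0.026,"z":0.003,"turn":0},{"x":0.008,"y":0.026,"z":0.003,"turn":0},{"x":0.008,"y":0.026,"z":0.003,"turn":0},{"x":0.008,"y":0.028,"z":0.003,"turn":0},{"x":0,"y":0,"z":0,"turn":0},{"x":0,"y":0,"z":0,"turn":0}]' 1 60
python3 -c "
from h import *
go(.4579,.3060,.088,15.35)
m=camera_model('wrist')
i=snapshot('wrist');cv2.imwrite('pics/w1.png',i[:,:,::-1])
t=snapshot('top');crop(t,150,230,130,97,6,'t3.png')
for n,p in dict(knobtop=(.4579,.306,.116),well=(.4801,.225,.078)).items(): print(n,pj(m,p))
"
```

```text
clock: 1.9
eef_pos: [0.462, 0.3062, 0.195]
eef_rot: [[0.964, 0.266, -0.0], [0.266, -0.964, -0.001], [-0.0, 0.001, -1.0]]
contact_force: [0.1, -0.6, -0.1]
width: 0.995
clk 1.90 pos [0.462  0.3062 0.195 ] yaw 15.4 tool d(mm) [ -3.9  -1.  107. ] turn 0.001 F [ 0.1 -0.6 -0.1] w 0.995 j7 -0.34
knobtop [310.89128228 247.09065251]
well [311.92362216 328.59614964]
```

View pics/w1.png

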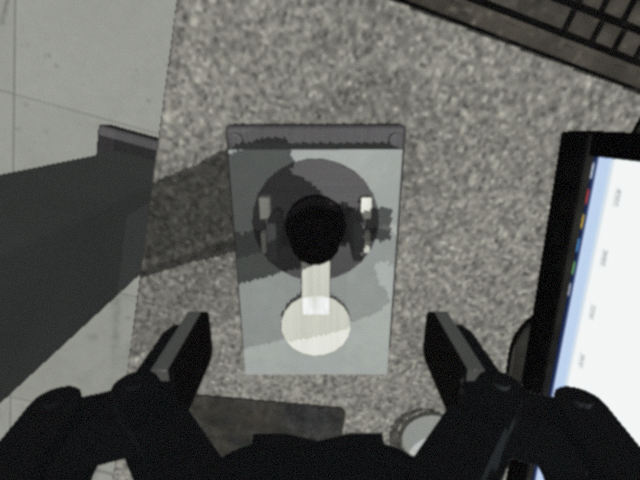

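View pics/t3.png

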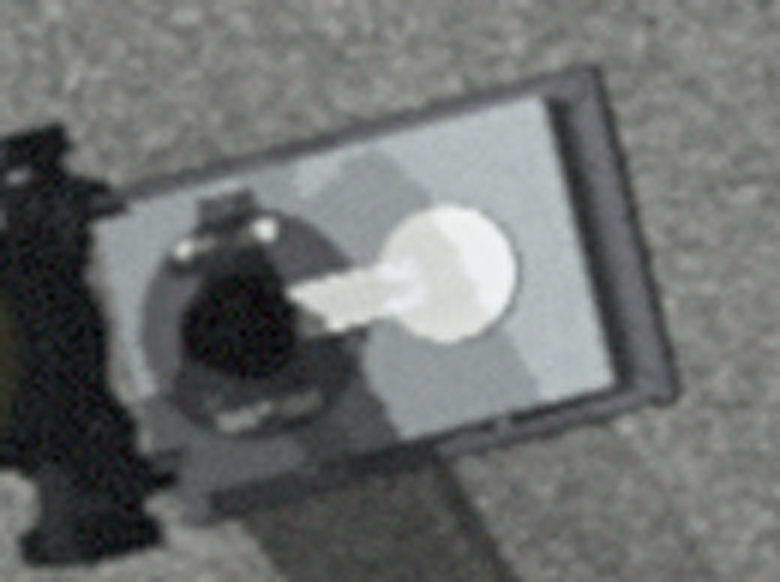

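```bash
python3 -c "
from h import *
m=camera_model('wrist'); print(-m['R'].T@m['t'], m['R'][2])
i=cv2.imread('pics/w1.png')[:,:,::-1]; crop(i,220,110,200,150,4,'w1c.png'); crop(i,220,250,200,150,4,'w1d.png')
y=np.array([-.2647,.9643,0]);x=np.array([.9643,.2647,0]);D=np.array([.469,.2655,.07])
for n,p in dict(c1=(61,95,0),c2=(-61,95,0),c3=(61,-95,0),c4=(-61,-95,0),kb=(0,42,0),kt=(0,42,46)).items():
  print(n,pj(m,D+x*p[0]/1e3+y*p[1]/1e3+[0,0,p[2]/1e3]))
"
```

```text
[0.43757087 0.38941215 0.33862398] [ 0.08911637 -0.31214743 -0.94584473]
c1 [399.10317227 159.25837824]
c2 [226.78552195 158.00524126]
c3 [382.06041085 379.85873524]
c4 [242.30163885 379.1155865 ]
kb [312.75627897 229.95681803]
kt [312.00874986 251.91049371]
```

View pics/w1c.png

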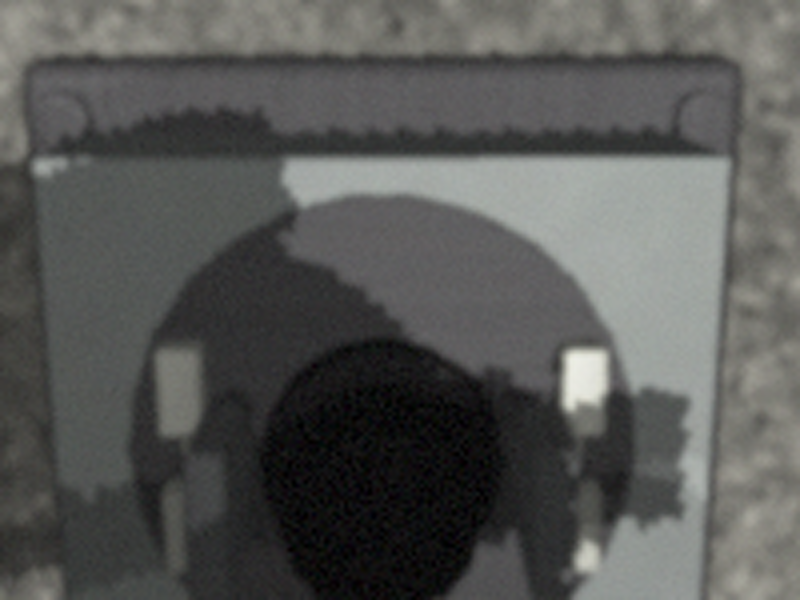

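```bash
python3 -c "
from h import *
m=camera_model('wrist'); s=get_state(); 
for d in (-.03,-.013,0): print(pj(m,s['eef_pos']+s['eef_rot']@np.array([0,0,d])),pj(m,s['eef_pos']+s['eef_rot']@np.array([.0425,0,d])),pj(m,s['eef_pos']+s['eef_rot']@np.array([-.0425,0,d])))
i=cv2.imread('pics/w1.png')[:,:,::-1]; crop(i,140,290,160,120,4,'f1.png'); crop(i,360,290,160,120,4,'f2.png')
"
```

```text
[317.41631919 355.26175484] [435.64243023 355.22022481] [199.07605913 355.30332497]
[317.33900931 328.98401298] [422.93586238 328.95823902] [211.65110154 329.00980916]
[317.29019714 312.39268131] [414.91247092 312.37546112] [219.59010718 312.40991522]
```

View pics/f1.png

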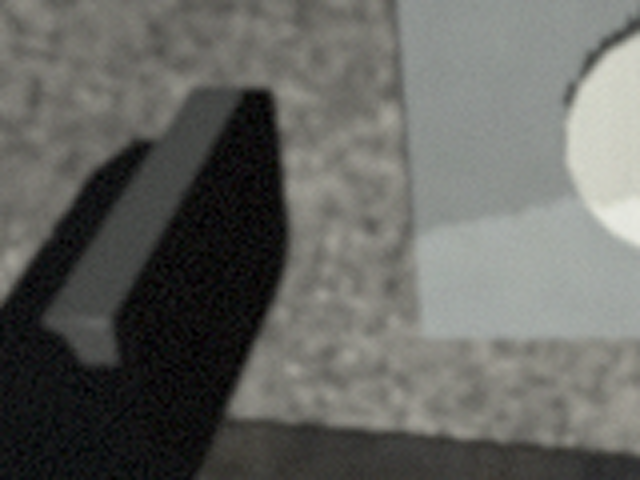

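View pics/f2.png

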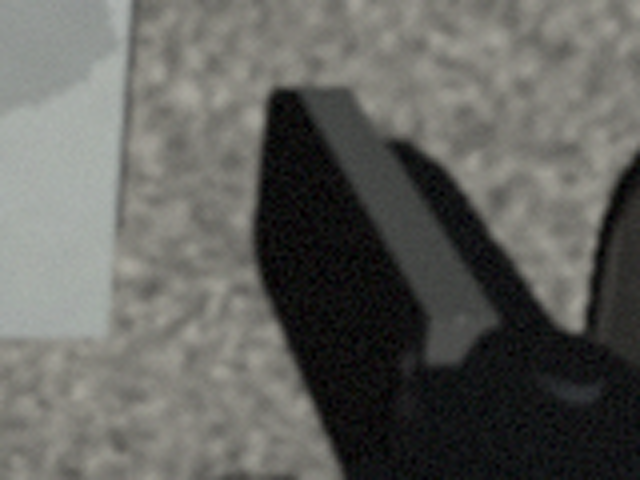

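```bash
python3 -c "
from h import *
from scipy.optimize import least_squares
m=camera_model('wrist')
C=np.array([(61,95),(-61,95),(61,-95),(-61,-95)])/1e3
O=np.array([(403.2,148.8),(228.8,148.8),(387,374),(245.2,374.5)])
def P(q,c,z): a=q[2];x=np.array([np.cos(a),np.sin(a)]);y=np.array([-x[1],x[0]]);return np.r_[q[:2]+x*c[0]+y*c[1],z]
for free in (0,1):
  f=lambda q:np.concatenate([pj(m,P(q,c,q[3] if free else .07))-o for c,o in zip(C,O)])
  r=least_squares(f,[.469,.2655,.268,.07],x_scale=[.01,.01,.1,.01]);q=r.x;print(q,np.degrees(q[2]),r.fun.round(1),P(q,(0,.042),0),P(q,(0,-.042),0))
"
```

```text
[0.46992338 0.27245385 0.27500182 0.07      ] 15.756443648884831 [-0.4  0.5  0.3  0.5 -0.5 -0.7  0.6 -1.1] [0.45851833 0.31287569 0.        ] [0.48132842 0.23203201 0.        ]
[0.46979425 0.2729274  0.27500027 0.0716739 ] 15.756354723515035 [ 0.2  0.  -0.3  0.  -0.1  0.2  0.3 -0.3] [0.45838927 0.31334926 0.        ] [0.48119923 0.23250555 0.        ]
```

```bash
python3 -c "
from h import *
s=camera_model('scene');t=camera_model('top');
for D,a in (([.469,.2655],.268),([.4699,.2725],.275)):
  x=np.array([np.cos(a),np.sin(a)]);y=np.array([-x[1],x[0]])
  for c in [(61,95),(-61,95),(61,-95),(-61,-95)]:
    p=np.r_[D+x*c[0]/1e3+y*c[1]/1e3,.07]; print(c,((pj(s,p)-[190,180]+.5)*5-.5).round(),((pj(t,p)-[150,230]+.5)*6-.5).round())
k=get_state();print(pj(s,k['eef_pos']),pj(t,k['eef_pos']))
i=snapshot('scene');crop(i,170,150,160,120,5,'s2.png')
i=snapshot('top');crop(i,90,230,200,150,4,'t4.png')
print([(pj(s,k['eef_pos']+k['eef_rot']@np.array([a,0,-.014]))-[170,150])*5 for a in (-.0425,.0425)])
print([(pj(t,k['eef_pos']+k['eef_rot']@np.array([a,0,-.014]))-[90,230])*4 for a in (-.0425,.0425)])
"
```

```text
(61, 95) [205.  95.] [101. 211.]
(-61, 95) [ 62. 170.] [168. 501.]
(61, -95) [400. 190.] [547.  95.]
(-61, -95) [257. 275.] [618. 385.]
(61, 95) [201.  91.] [ 83. 210.]
(-61, 95) [ 59. 166.] [152. 500.]
(61, -95) [396. 184.] [529.  91.]
(-61, -95) [254. 269.] [602. 380.]
[222.04873667 176.74670267] [172.72863408 284.66425368]
[array([203.55832251, 139.32872383]), array([308.88235182,  89.08728471])]
[array([339.71114534, 297.22669015]), array([303.01458759, 142.90052039])]
```

View pics/s2.png

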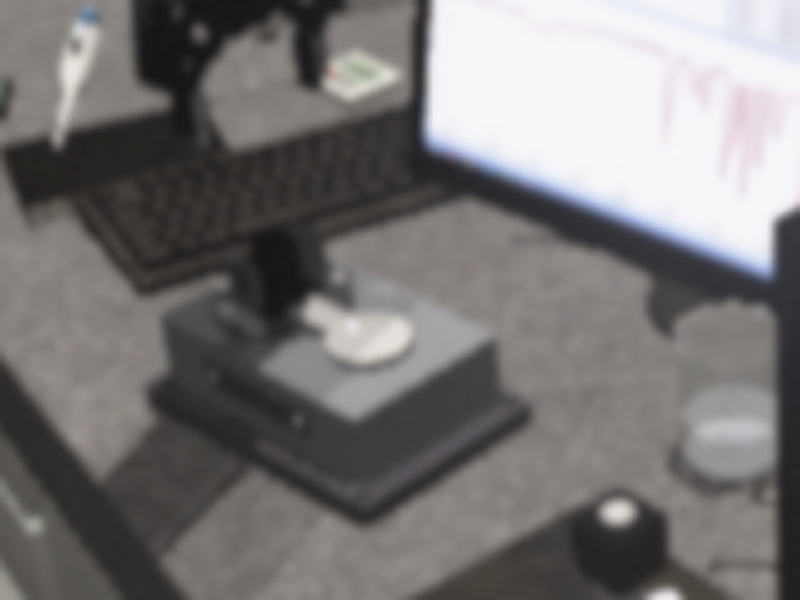

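View pics/t4.png

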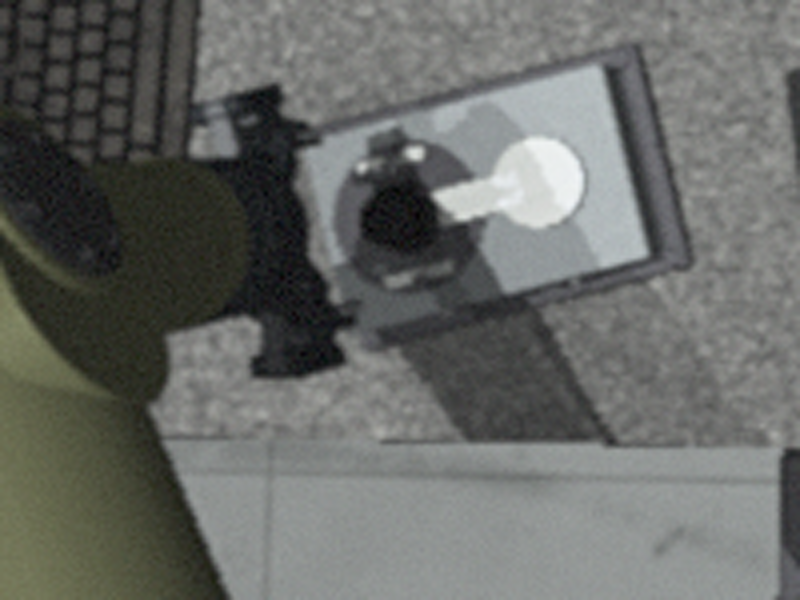

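```bash
python3 -c "
from h import *
go(.4582,.3095,.128,15.5)"
python3 -m crank '[{"x":-0.001,"y":-0.002,"z":0.017,"turn":0},{"x":-0.001,"y":-0.001,"z":0.017,"turn":0},{"x":-0.001,"y":-0.001,"z":0.017,"turn":0},{"x":0,"y":0,"z":0.015,"turn":0},{"x":0,"y":0,"z":0,"turn":0},{"x":0,"y":0,"z":0,"turn":0}]'
python3 -c "
from h import *
go(.4582,.3095,.088,15.5)
i=snapshot('wrist');cv2.imwrite('pics/w2.png',i[:,:,::-1])
"
```

```text
clk 2.10 pos [0.4601 0.3098 0.1953] yaw 15.8 tool d(mm) [-1.9 -0.2 67.3] turn 0.006 F [-0.5  0.4  0.4] w 1.000 j7 -0.34
clock: 2.6
eef_pos: [0.456, 0.312, 0.1288]
eef_rot: [[0.962, 0.272, -0.001], [0.272, -0.962, -0.001], [-0.002, 0.001, -1.0]]
contact_force: [0.5, 0.5, 0.9]
width: 0.999
clk 2.60 pos [0.456  0.312  0.1288] yaw 15.8 tool d(mm) [ 1.5  3.  40.8] turn 0.005 F [0.5 0.5 0.9] w 0.999 j7 -0.33
```

View pics/w2.png

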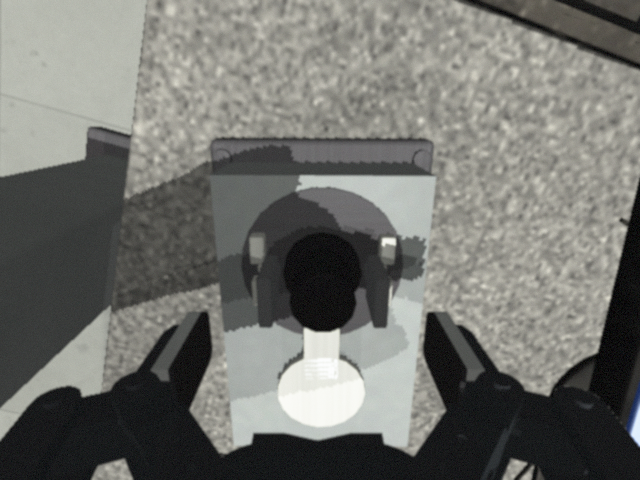

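```bash
python3 -c "
from h import *
from scipy.optimize import least_squares
m=camera_model('wrist'); k=get_state(); print(k['clock'],k['eef_pos'])
i=snapshot('wrist'); crop(i,200,160,240,180,3,'w3c.png');
m2=camera_model('wrist'); print(-m['R'].T@m['t'],-m2['R'].T@m2['t'])
C=[(61,95,0),(-61,95,0),(0,-42,8)]
O=np.array([(435.5,176),(211.5,176),(321.5,390)])
def P(q,c): a=q[2];x=np.array([np.cos(a),np.sin(a)]);y=np.array([-x[1],x[0]]);return np.r_[q[:2]+x*c[0]/1e3+y*c[1]/1e3,.07+c[2]/1e3]
f=lambda q:np.concatenate([pj(m,P(q,c))-o for c,o in zip(C,O)])
r=least_squares(f,[.469,.2655,.268],x_scale=[.01,.01,.1]);q=r.x;print(q,np.degrees(q[2]),r.fun.round(1),P(q,(0,42,0)),P(q,(0,-42,0)))
print('knobtop',pj(m,P(q,(0,42,46))), 'tabtops',[pj(m,P(q,(a,42+b,46))) for a in (-31,31) for b in (-13,13)])
"
```

```text
2.65 [0.45686626 0.31228943 0.12985271]
[0.43385496 0.39258108 0.27325084] [0.43424417 0.39255007 0.27386159]
[0.4723146  0.26935552 0.2726958 ] 15.62431838155049 [ 0.   0.  -0.3 -0.6  0.3  1. ] [0.4610028  0.30980355 0.07      ] [0.4836264  0.22890749 0.07      ]
knobtop [324.19398995 303.89904792] tabtops [array([259.96480794, 327.61711153]), array([257.33857393, 278.7672431 ]), array([387.87065797, 327.83592077]), array([391.49943572, 279.04500504])]
```

View pics/w3c.png

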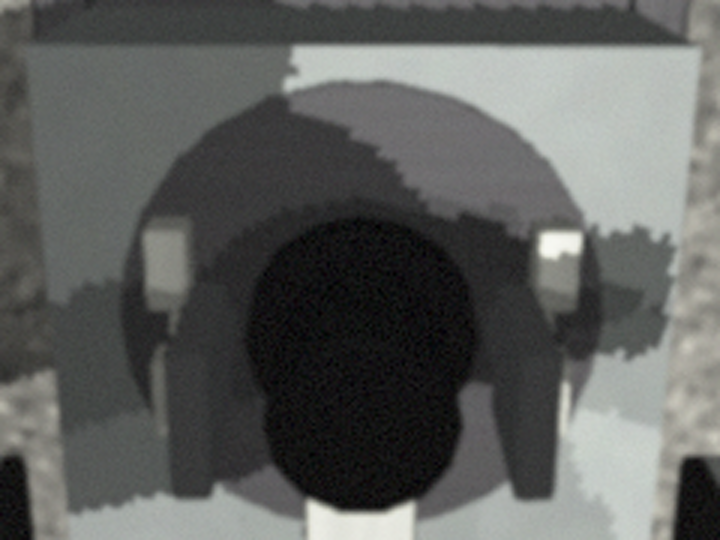

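```bash
python3 -c "
from h import *
go(.4602,.3098,.086,15.65)"
python3 -m crank '[{"x":0.001,"y":0.001,"z":0.012,"turn":0},{"x":0.001,"y":0.001,"z":0.012,"turn":0},{"x":0.0005,"y":0.001,"z":0.012,"turn":0},{"x":0,"y":0,"z":0.007,"turn":0},{"x":0,"y":0,"z":0,"turn":0},{"x":0,"y":0,"z":0,"turn":0},{"x":0,"y":0,"z":0,"turn":0}]'
python3 -c "
from h import *
go(.4602,.3098,.086,15.65)
i=snapshot('wrist');cv2.imwrite('pics/w4.png',i[:,:,::-1])
go(.4602,.3098,.086,15.65)
"
```

```text
clk 2.70 pos [0.4574 0.3123 0.1304] yaw 15.7 tool d(mm) [ 2.   3.3 44.4] turn 0.002 F [ 0.2 -0.6  0.1] w 0.997 j7 -0.33
clock: 3.28
eef_pos: [0.4604, 0.3093, 0.0865]
eef_rot: [[0.963, 0.27, 0.0], [0.27, -0.963, 0.0], [0.0, -0.0, -1.0]]
contact_force: [0.6, -0.7, 0.3]
width: 1.0
clk 3.28 pos [0.4604 0.3093 0.0865] yaw 15.7 tool d(mm) [-0.1 -0.5  0.5] turn 0.001 F [ 0.6 -0.7  0.3] w 1.000 j7 -0.32
clk 3.33 pos [0.4606 0.3094 0.0868] yaw 15.7 tool d(mm) [-0.3 -0.5  0.8] turn 0.001 F [-0.6 -0.5  0.6] w 1.000 j7 -0.32
```

View pics/w4.png

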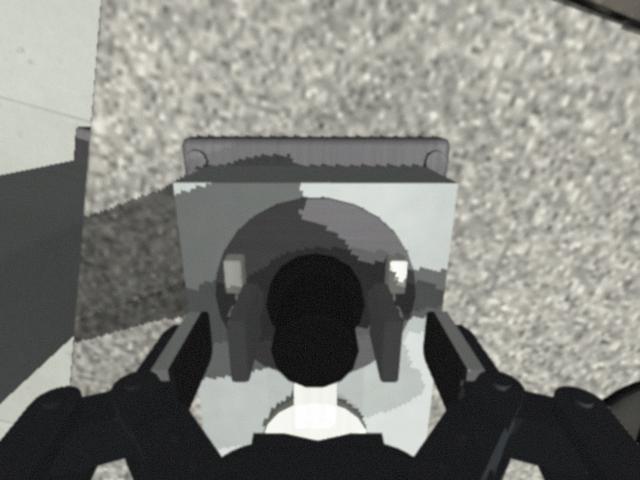

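```bash

python3 -m crank '[{"x":0,"y":0,"z":0,"turn":0},{"x":0,"y":0,"z":0,"turn":0},{"x":0,"y":0,"z":0,"turn":0},{"x":0,"y":0,"z":0,"turn":0},{"x":0,"y":0,"z":0,"turn":0},{"x":0,"y":0,"z":0,"turn":0},{"x":0,"y":0,"z":0,"turn":0},{"x":0,"y":0,"z":0,"turn":0}]' -1 40
python3 -c "
from h import *
go(.4602,.3098,.086,15.65)
i=snapshot('wrist');crop(i,160,220,320,240,2,'w5.png')
"
```

```text
clock: 4.0
eef_pos: [0.4596, 0.3094, 0.0887]
eef_rot: [[0.963, 0.271, -0.001], [0.271, -0.963, 0.001], [-0.001, -0.001, -1.0]]
contact_force: [-6.3, -3.7, 14.3]
width: 0.552
clk 4.00 pos [0.4596 0.3094 0.0887] yaw 15.7 tool d(mm) [ 0.7 -0.3  2.7] turn 0.001 F [-6.3 -3.7 14.3] w 0.552 j7 -0.32
```

View pics/w5.png

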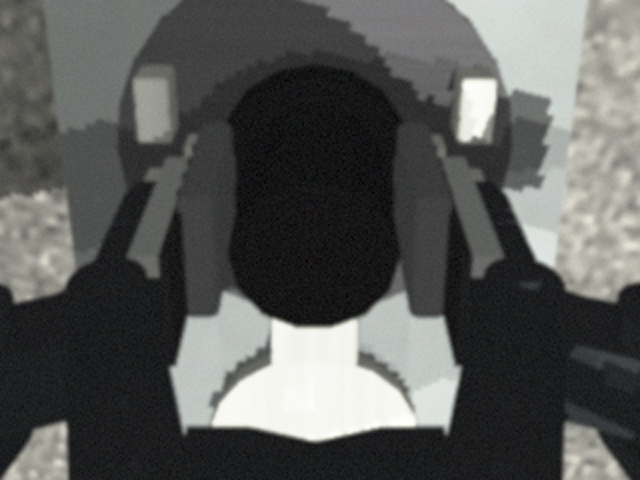

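```bash

python3 -m crank '[{"x":0,"y":0,"z":-0.001,"turn":0},{"x":0,"y":0,"z":-0.001,"turn":0.06},{"x":0,"y":0,"z":0,"turn":0.09},{"x":0,"y":0,"z":0,"turn":0.1},{"x":0,"y":0,"z":0,"turn":0.1},{"x":0,"y":0,"z":0,"turn":0.1},{"x":0,"y":0,"z":0,"turn":0.1}]'
python3 -c "
from h import *
go(.4602,.3098,.086,15.65); print(get_state()['wrist_torque'])
i=snapshot('wrist');crop(i,160,220,320,240,2,'w6.png')
"
```

```text
clock: 4.63
eef_pos: [0.4591, 0.3092, 0.0889]
eef_rot: [[0.961, -0.277, -0.002], [-0.277, -0.961, -0.0], [-0.002, 0.001, -1.0]]
contact_force: [-4.0, -0.8, 5.6]
width: 0.55
clk 4.63 pos [0.4591 0.3092 0.0889] yaw -16.1 tool d(mm) [ 0.9 -0.8  2.9] turn -0.554 F [-4.  -0.8  5.6] w 0.550 j7 -0.86
[-0.30119714  0.85847559  0.07452381]
```

View pics/w6.png

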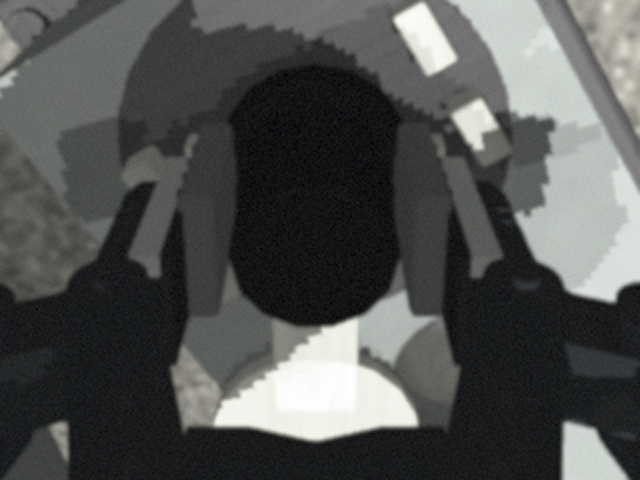

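Working: the knob turns with the gripper and the shutter follows. Continuing to the stop.

```bash

python3 -m crank '[{"x":0,"y":0,"z":0,"turn":0.1},{"x":0,"y":0,"z":0,"turn":0.1},{"x":0,"y":0,"z":0,"turn":0.1},{"x":0,"y":0,"z":0,"turn":0.1},{"x":0,"y":0,"z":0,"turn":0.1},{"x":0,"y":0,"z":0,"turn":0.1},{"x":0,"y":0,"z":0,"turn":0.1},{"x":0,"y":0,"z":0,"turn":0.1},{"x":0,"y":0,"z":0,"turn":0.05},{"x":0,"y":0,"z":0,"turn":0}]'
python3 -c "
from h import *
go(.4602,.3098,.086,15.65-80.2); print(get_state()['wrist_torque'])
i=snapshot('wrist');crop(i,160,220,320,240,2,'w7.png')
t=snapshot('top');crop(t,90,200,200,150,4,'t7.png')
"
```

```text
clock: 5.52
eef_pos: [0.4586, 0.3097, 0.0889]
eef_rot: [[0.43, -0.903, -0.003], [-0.903, -0.43, 0.0], [-0.001, 0.002, -1.0]]
contact_force: [-5.4, -1.2, 6.3]
width: 0.556
clk 5.52 pos [0.4586 0.3097 0.0889] yaw -64.6 tool d(mm) [ 0.6 -1.5  2.9] turn -0.000 F [-5.4 -1.2  6.3] w 0.556 j7 -1.68
[-0.23586393  1.07016612 -0.0384915 ]
```

View pics/t7.png

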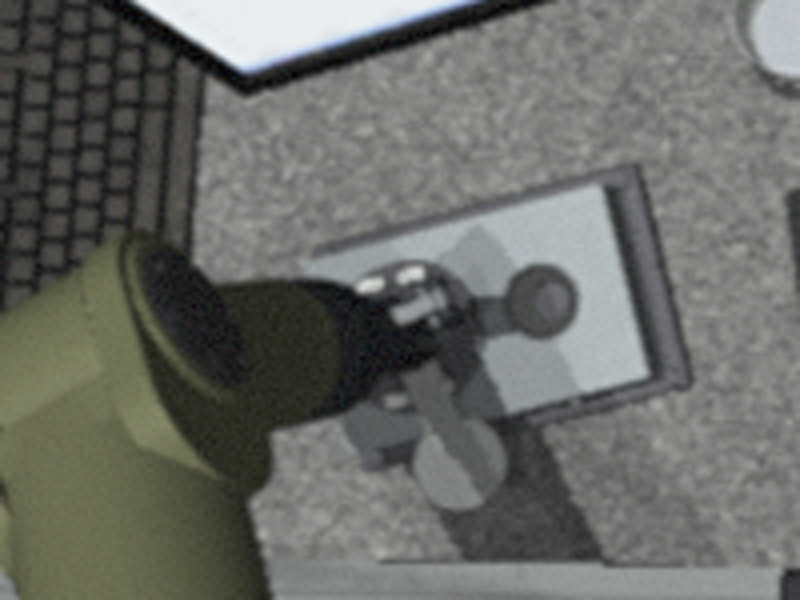

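```bash

python3 -m crank '[{"x":0,"y":0,"z":0,"turn":0.04},{"x":0,"y":0,"z":0,"turn":0.04},{"x":0,"y":0,"z":0,"turn":0}]'
python3 -c "
from h import *
go(.4602,.3098,.086,15.65-80.2); print(get_state()['wrist_torque'])"
python3 -m crank '[{"x":0,"y":0,"z":0,"turn":0},{"x":0,"y":0,"z":0,"turn":0},{"x":0,"y":0,"z":0,"turn":0},{"x":0,"y":0,"z":0,"turn":0},{"x":0,"y":0,"z":0,"turn":0},{"x":0,"y":0,"z":0,"turn":0}]' 1
python3 -c "
from h import *
go(.4602,.3098,.19,15.65-80.2); print(get_state()['wrist_torque'])"

```

```text
clock: 5.87
eef_pos: [0.4585, 0.3098, 0.0889]
eef_rot: [[0.364, -0.932, -0.002], [-0.932, -0.364, -0.001], [0.001, 0.002, -1.0]]
contact_force: [-5.0, -1.5, 6.4]
width: 0.556
clk 5.87 pos [0.4585 0.3098 0.0889] yaw -68.7 tool d(mm) [ 0.6 -1.5  2.9] turn -0.072 F [-5.  -1.5  6.4] w 0.556 j7 -1.75
[-0.35973106  0.97774128  2.23246609]
clock: 6.37
eef_pos: [0.4609, 0.3091, 0.0887]
eef_rot: [[0.356, -0.935, 0.001], [-0.935, -0.356, 0.001], [-0.0, -0.001, -1.0]]
contact_force: [-0.3, -0.5, -1.2]
width: 1.002
clk 6.37 pos [0.4609 0.3091 0.0887] yaw -69.2 tool d(mm) [  -0.9    0.3 -101.3] turn -0.081 F [-0.3 -0.5 -1.2] w 1.002 j7 -1.75
[0.01290205 0.03433258 0.01466091]
```

```bash

python3 -m crank '[{"x":0,"y":0,"z":-0.02,"turn":0},{"x":0,"y":0,"z":-0.03,"turn":0},{"x":0,"y":0,"z":-0.03,"turn":-0.1},{"x":0,"y":0,"z":-0.03,"turn":-0.12},{"x":0,"y":0,"z":0,"turn":-0.12},{"x":0,"y":0,"z":0,"turn":-0.12},{"x":0,"y":0,"z":0,"turn":-0.12},{"x":0,"y":0,"z":0,"turn":-0.12},{"x":0,"y":0,"z":0,"turn":-0.12},{"x":0,"y":0,"z":0,"turn":-0.12},{"x":0,"y":0,"z":0,"turn":-0.12},{"x":0,"y":0,"z":0,"turn":-0.12},{"x":0,"y":0,"z":0,"turn":-0.12},{"x":0,"y":0,"z":0,"turn":-0.1}]'
python3 -c "
from h import *
go(.481,.228,.198,11)"

```

```text
clock: 7.53
eef_pos: [0.4605, 0.3091, 0.1985]
eef_rot: [[0.98, 0.198, 0.0], [0.198, -0.98, 0.0], [0.001, -0.0, -1.0]]
contact_force: [-0.3, -0.5, -0.6]
width: 0.998
clk 7.53 pos [0.4605 0.3091 0.1985] yaw 11.4 tool d(mm) [ 4.  83.5  0.5] turn 0.007 F [-0.3 -0.5 -0.6] w 0.998 j7 -0.40
```

```bash

python3 -m crank '[{"x":0.001,"y":0.02,"z":0,"turn":0},{"x":0.001,"y":0.02,"z":0,"turn":0},{"x":0.001,"y":0.02,"z":0,"turn":0},{"x":0.001,"y":0.0235,"z":0,"turn":0},{"x":0,"y":0,"z":0,"turn":0},{"x":0,"y":0,"z":0,"turn":0},{"x":0,"y":0,"z":0,"turn":0},{"x":0,"y":0,"z":0,"turn":0}]'
python3 -c "
from h import *
import pickle
go(.481,.228,.198,11)
m=camera_model('wrist'); i=snapshot('wrist'); pickle.dump((m,i),open('w8.pkl','wb'))
cv2.imwrite('pics/w8.png',i[:,:,::-1]); go(.481,.228,.198,11)
print(pj(m,(.481,.229,.056)))
"

```

```text
clock: 8.2
eef_pos: [0.48, 0.2292, 0.1984]
eef_rot: [[0.981, 0.194, 0.0], [0.194, -0.981, 0.001], [0.0, -0.001, -1.0]]
contact_force: [0.7, 0.5, 1.0]
width: 1.0
clk 8.20 pos [0.48   0.2292 0.1984] yaw 11.2 tool d(mm) [0.8 1.4 0.4] turn 0.003 F [0.7 0.5 1. ] w 1.000 j7 -0.27
clk 8.25 pos [0.4799 0.2292 0.1983] yaw 11.2 tool d(mm) [0.8 1.4 0.3] turn 0.004 F [ 0.4  0.  -0.4] w 0.999 j7 -0.27
[318.20924743 221.0314984 ]
```

View pics/w8.png

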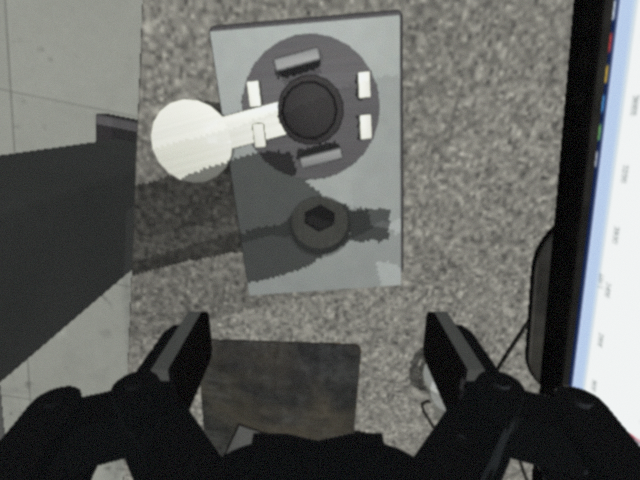

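```bash

python3 -c "
from h import *
import pickle
m,i=pickle.load(open('w8.pkl','rb'))
g=cv2.convertScaleAbs(i,alpha=2.2)
crop(g,280,185,80,60,10,'w8c.png')
"

```

```text
(no output)
```

View pics/w8c.png

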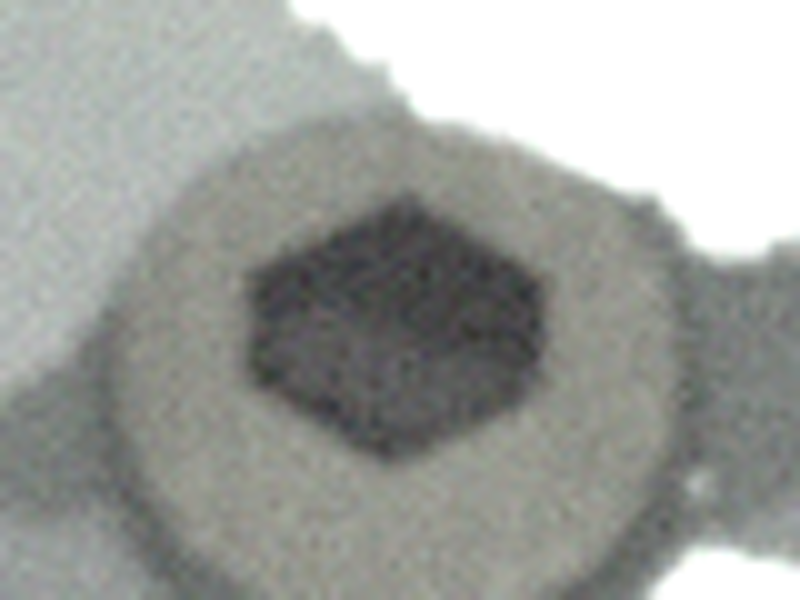

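```bash

python3 -c "
from h import *
import pickle
from scipy.optimize import least_squares
m,i=pickle.load(open('w8.pkl','rb'))
O=np.array([(408,192),(543,270),(540,375),(395,465),(252,370),(250,270)]);O=(O+.5)/10-.5+[280,185]
r=.0127/np.cos(np.pi/6)
def H(q): return [pj(m,(q[0]+r*np.cos(q[2]-k*np.pi/3),q[1]+r*np.sin(q[2]-k*np.pi/3),.056)) for k in range(6)]
f=lambda q:(np.array(H(q))-O).ravel()
R=least_squares(f,[.481,.229,np.radians(101)],x_scale=[.01,.01,.1]);print(R.x,np.degrees(R.x[2]),R.fun.round(1))
print('flat dirs mod 60:',(np.degrees(R.x[2])-30)%60)
# deck from w8 corners
C=[(61,95),(61,-95),(-61,-95),(-61,95)]
O2=np.array([(401,11.5),(401.5,285),(248,296),(210,28)])
def P(q,c): a=q[2];x=np.array([np.cos(a),np.sin(a)]);y=np.array([-x[1],x[0]]);return np.r_[q[:2]+x*c[0]/1e3+y*c[1]/1e3,.07]
f=lambda q:np.concatenate([pj(m,P(q,c))-o for c,o in zip(C,O2)])
R=least_squares(f,[.47,.269,.27],x_scale=[.01,.01,.1]);q=R.x;print(q,np.degrees(q[2]),R.fun.round(1),P(q,(0,42)),P(q,(0,-42)))
"

```

```text
[0.48126374 0.23231043 1.74701524] 100.09660009413973 [-0.6 -4.7  1.8 -3.1  1.5  4.2 -0.1  3.7 -1.5  4.2 -1.1 -3.7]
flat dirs mod 60: 10.096600094139731
[0.4709142  0.27049246 0.26869937] 15.39533992292191 [-0.7  1.9 -1.1 -2.   1.3 -3.   0.5  1. ] [0.45976414 0.31098538 0.07      ] [0.48206427 0.22999955 0.07      ]
```

```bash

python3 -c "
from h import *
import pickle
from scipy.optimize import least_squares
m,i=pickle.load(open('w8.pkl','rb'))
O=np.array([(408,188),(545,268),(248,268)]);O=(O+.5)/10-.5+[280,185]
r=.0127/np.cos(np.pi/6)
def H(q,z=.056,n=6): return np.array([pj(m,(q[0]+r*np.cos(q[2]-k*np.pi/3),q[1]+r*np.sin(q[2]-k*np.pi/3),z)) for k in range(n)])
f=lambda q:(H(q)[[0,1,5]]-O).ravel()
R=least_squares(f,[.481,.229,np.radians(101)],x_scale=[.01,.01,.1]);print(R.x,np.degrees(R.x[2]),R.fun.round(1))
print(((H(R.x)-[280,185]+.5)*10).round())
print(((H(R.x,.036)-[280,185]+.5)*10).round())
def circ(z,n=60): return np.array([pj(m,(R.x[0]+.023*np.cos(a),R.x[1]+.023*np.sin(a),z)) for a in np.linspace(0,6.28,n)])
g=cv2.convertScaleAbs(i,alpha=3)
G=cv2.resize(g[180:260,270:370],None,fx=8,fy=8,interpolation=cv2.INTER_CUBIC).copy()
for pts,c in ((H(R.x),(255,0,0)),(H(R.x,.036),(0,255,0)),(circ(.07),(0,0,255)),(circ(.056),(255,255,0))):
  cv2.polylines(G,[(((pts-[270,180]+.5)*8).astype(int))],True,c,1)
cv2.imwrite('pics/w8d.png',G[:,:,::-1])
"

```

```text
[0.48185119 0.22948907 1.75171023] 100.36560324011528 [-0.7 -0.7  1.6  0.6 -0.9  0.1]
[[402. 182.]
 [561. 275.]
 [556. 452.]
 [396. 536.]
 [239. 447.]
 [239. 270.]]
[[400. 125.]
 [550. 213.]
 [545. 380.]
 [394. 460.]
 [247. 376.]
 [247. 209.]]
```

View pics/w8d.png

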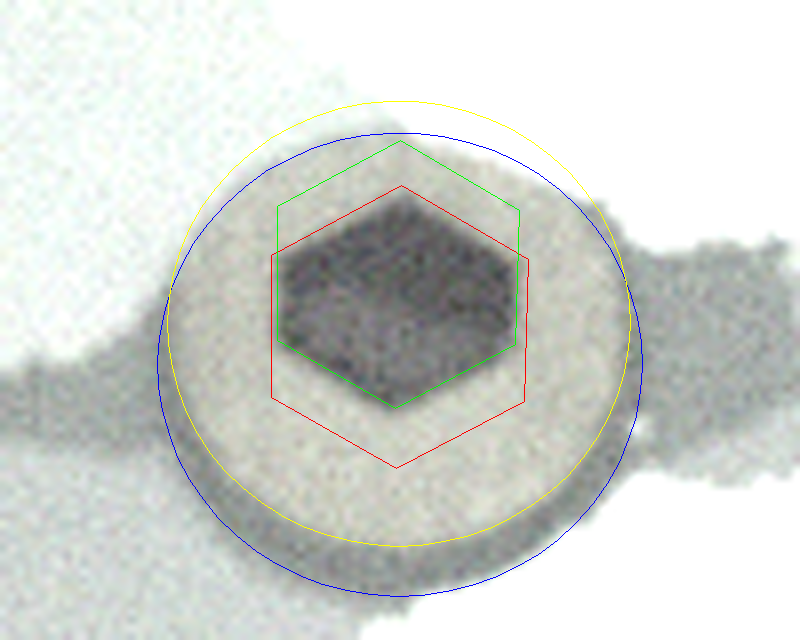

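```bash

python3 -m crank '[{"x":-0.0085,"y":0.0235,"z":0,"turn":0},{"x":-0.0085,"y":0.0235,"z":0,"turn":0},{"x":-0.0085,"y":0.0235,"z":0,"turn":0},{"x":-0.0085,"y":0.0235,"z":0,"turn":0},{"x":-0.0085,"y":0.0235,"z":0,"turn":0},{"x":-0.0085,"y":0.0235,"z":0,"turn":0},{"x":-0.0085,"y":0.0235,"z":0,"turn":0},{"x":-0.0085,"y":0.0235,"z":0,"turn":0},{"x":0,"y":0,"z":0,"turn":0},{"x":0,"y":0,"z":0,"turn":0},{"x":0,"y":0,"z":0,"turn":0},{"x":0,"y":0,"z":0,"turn":0}]'
python3 -c "
from h import *
import pickle
go(.473,-.0945,.198,11)
m=camera_model('wrist'); i=snapshot('wrist'); pickle.dump((m,i),open('w9.pkl','wb'))
cv2.imwrite('pics/w9.png',i[:,:,::-1]); go(.473,-.0945,.198,11)
print(pj(m,(.473,-.0945,.14)),pj(m,(.473,-.0945,.042)))
"

```

```text
clock: 9.25
eef_pos: [0.4499, 0.0319, 0.1984]
eef_rot: [[0.981, 0.195, 0.0], [0.195, -0.981, 0.0], [0.0, -0.0, -1.0]]
contact_force: [0.4, 0.2, -0.5]
width: 0.998
clk 9.25 pos [0.4499 0.0319 0.1984] yaw 11.2 tool d(mm) [ -1.9 128.5   0.3] turn 0.004 F [ 0.4  0.2 -0.5] w 0.998 j7 0.01
clk 9.30 pos [0.4498 0.0318 0.1983] yaw 11.2 tool d(mm) [ -1.9 128.4   0.3] turn 0.004 F [-1.   0.2 -0.1] w 1.001 j7 0.01
[314.19236534 432.28166067] [314.82099316 347.36281111]
```

View pics/w9.png

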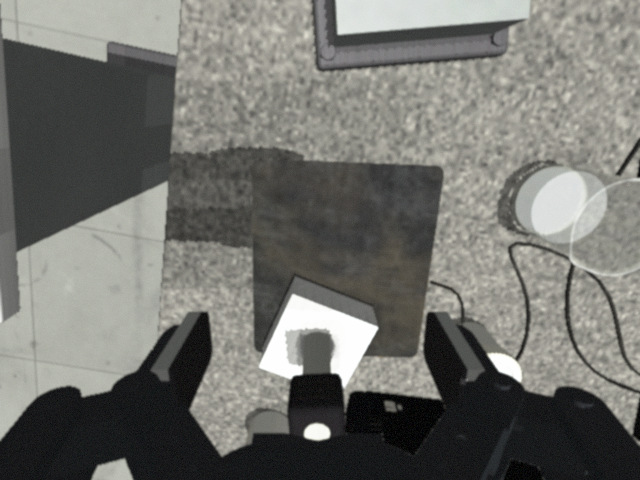

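```bash

python3 -c "
from h import *
import pickle
m,i=pickle.load(open('w9.pkl','rb'))
g=cv2.convertScaleAbs(i,alpha=1.8)
crop(g,270,300,100,75,8,'w9c.png')
crop(cv2.convertScaleAbs(i,alpha=3),270,370,100,75,8,'w9d.png')
"

```

```text
(no output)
```

View pics/w9c.png

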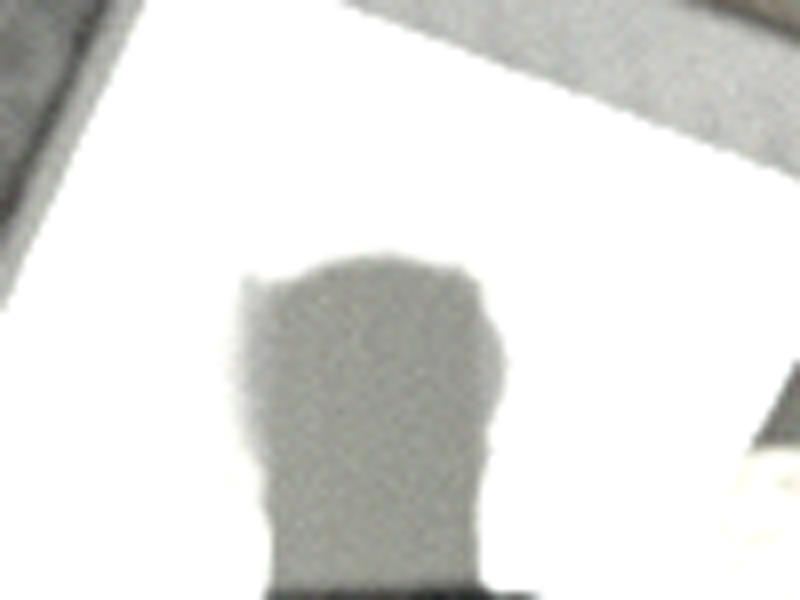

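View pics/w9d.png

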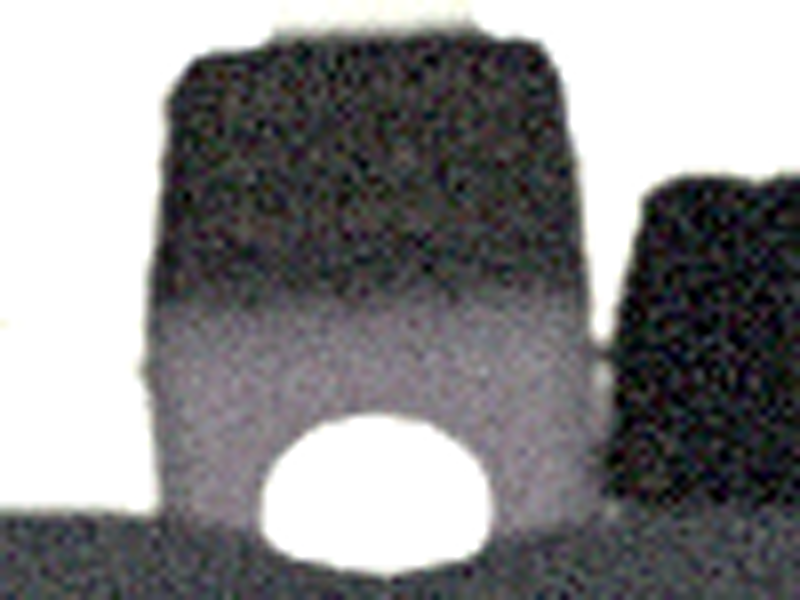

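```bash

python3 -c "
from h import *
import pickle
m,i=pickle.load(open('w9.pkl','rb'))
K=np.array([.473,-.0945]); tx=np.array([.981,.194]);
for z in (.05,.06,.075,.09,.1):
  print(z,[ (pj(m,np.r_[K+tx*w,z])).round(1) for w in (-.012,.012)], 27.7/24)
g=i[300:380,290:350].astype(float).mean(2); 
g2=np.clip((g-40)*255/100,0,255).astype(np.uint8); cv2.imwrite('pics/w9e.png',cv2.resize(g2,None,fx=8,fy=8,interpolation=cv2.INTER_CUBIC))
for v in (350,355,360,364,368,371): print(v,i[v,295:340].mean(1).round().astype(int))
"

```

```text
0.05 [array([301.8, 352.6]), array([327.8, 352.6])] 1.1541666666666666
0.06 [array([301.3, 359.4]), array([328.1, 359.4])] 1.1541666666666666
0.075 [array([300.7, 370.5]), array([328.6, 370.5])] 1.1541666666666666
0.09 [array([299.9, 382.5]), array([329.2, 382.6])] 1.1541666666666666
0.1 [array([299.4, 391.2]), array([329.6, 391.2])] 1.1541666666666666
350 [185 177 154 139 129 122 110 105  96  90  88  87  85  90  86  86  87  88
  87  86  88  84  84  83  84  87  88  85  83  84  83  83  83  86  87  91
 104 129 168 194 219 229 238 245 250]
355 [192 178 165 149 139 128 119 109  98  90  91  87  88  89  88  84  86  85
  85  85  86  88  84  82  85  83  86  88  86  84  82  86  82  83  90 104
 136 170 208 230 238 240 241 243 248]
360 [186 169 153 141 141 144 143 129 107  87  91  86  89  86  90  85  85  84
  87  85  85  85  81  87  87  82  85  82  84  85  79  84  86  82  94 134
 207 245 249 250 249 250 249 249 249]
364 [215 212 194 165 150 158 160 141 111  87  89  86  87  88  91  88  86  88
  84  86  85  85  88  83  84  83  85  84  82  82  85  84  81  84 108 176
 235 249 250 250 249 248 248 248 251]
368 [254 254 254 253 251 250 244 213 139  91  87  84  89  88  91  87  85  85
  82  85  88  86  85  86  84  86  86  83  80  82  87  85  81  83  99 158
 224 246 249 248 248 248 249 252 253]
371 [254 254 254 254 254 255 249 205 129  89  83  87  89  88  88  88  85  86
  85  87  85  85  83  85  84  83  86  86  82  81  84  79  83  79  93 152
 225 249 251 251 251 253 254 254 254]
```

View pics/w9e.png

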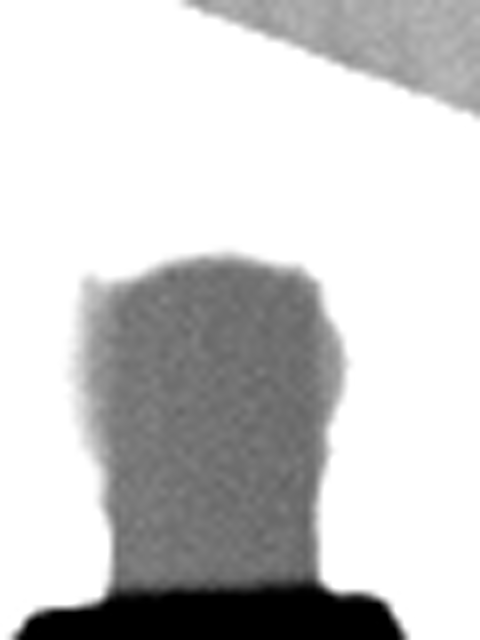

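```bash

python3 -c "
from h import *
import pickle
m,i=pickle.load(open('w9.pkl','rb'))
ty=np.array([.194,-.981]);K=np.array([.4748,-.0942])
print(pj(m,np.r_[K-.02*ty,.14]),pj(m,np.r_[K-.02*ty,.10]),pj(m,np.r_[K,.14]))
go(K[0],K[1],.175,11.2)
"
python3 -m crank '[{"x":0,"y":0.016,"z":0,"turn":0},{"x":0,"y":0.016,"z":0,"turn":0},{"x":0,"y":0.016,"z":0,"turn":0},{"x":0,"y":0.016,"z":0,"turn":0},{"x":0,"y":0.016,"z":0,"turn":0},{"x":0,"y":0.016,"z":0,"turn":0},{"x":0,"y":0.016,"z":0,"turn":0},{"x":0,"y":0.016,"z":0,"turn":0},{"x":0,"y":0,"z":0,"turn":0},{"x":0,"y":0,"z":0,"turn":0},{"x":0,"y":0,"z":0,"turn":0}]'
python3 -c "
from h import *
import pickle
go(.4748,-.0942,.115,11)
m=camera_model('wrist'); i=snapshot('wrist'); pickle.dump((m,i),open('w10.pkl','wb'))
cv2.imwrite('pics/w10.png',i[:,:,::-1]); 
print(pj(m,(.4748,-.0942,.14)),pj(m,(.473,-.0945,.042)))
"
```

```text
[316.85457708 409.40248973] [316.81918712 370.41099508] [316.81878392 432.34268604]
clk 9.30 pos [0.4498 0.0318 0.1983] yaw 11.2 tool d(mm) [-1.000e-01  1.285e+02  2.330e+01] turn 0.001 F [-1.   0.2 -0.1] w 1.001 j7 0.01
clock: 10.22
eef_pos: [0.4745, -0.0937, 0.1981]
eef_rot: [[0.981, 0.194, -0.0], [0.194, -0.981, 0.0], [-0.0, -0.0, -1.0]]
contact_force: [1.0, -0.1, -0.1]
width: 0.998
clk 10.22 pos [ 0.4745 -0.0937  0.1981] yaw 11.2 tool d(mm) [ 0.3  0.6 83.1] turn 0.004 F [ 1.  -0.1 -0.1] w 0.998 j7 0.32
[317.53698254 262.12262603] [315.12644892 216.54035684]
```

View pics/w10.png

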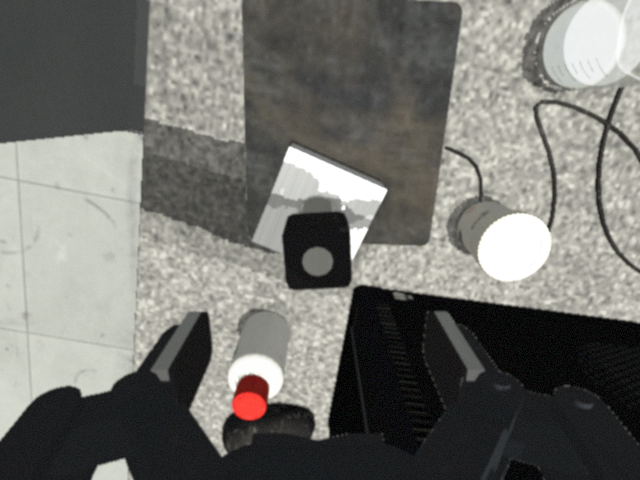

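```bash

python3 -c "
from h import *
import pickle
m,i=pickle.load(open('w10.pkl','rb'))
s=camera_model('scene');t=camera_model('top')
print('base corner wrist',bp(m,355,288,0), bp(m,332,430,0))
print('scene bottom (328,305)',bp(s,328,305,0),'(370,327)',bp(s,372,326,0))
for z in (.2,.3,.35,.4): print(z,bp(t,385,258,z),bp(t,494,253,z),'scene top',bp(s,328,195,z),bp(s,374,218,z))
"
```

```text
base corner wrist [ 0.52917393 -0.17182808  0.        ] [ 0.54461749 -0.35685084  0.        ]
scene bottom (328,305) [ 0.51762226 -0.18620941  0.        ] (370,327) [ 0.56562987 -0.31460364  0.        ]
0.2 [ 0.52476307 -0.14980973  0.2       ] [ 0.53872225 -0.38143307  0.2       ] scene top [0.65962921 0.01429195 0.2       ] [ 0.68945591 -0.15715576  0.2       ]
0.3 [ 0.52303615 -0.13869513  0.3       ] [ 0.53552678 -0.3459511   0.3       ] scene top [ 0.56234117 -0.12679224  0.3       ] [ 0.58784561 -0.27339504  0.3       ]
0.35 [ 0.52217269 -0.13313783  0.35      ] [ 0.53392905 -0.32821011  0.35      ] scene top [ 0.51369715 -0.19733433  0.35      ] [ 0.53704046 -0.33151468  0.35      ]
0.4 [ 0.52130923 -0.12758053  0.4       ] [ 0.53233132 -0.31046912  0.4       ] scene top [ 0.46505313 -0.26787642  0.4       ] [ 0.48623531 -0.38963432  0.4       ]
```

```bash

python3 -m crank '[{"x":0,"y":0,"z":0.02,"turn":0},{"x":0,"y":0.0005,"z":0.025,"turn":0},{"x":0,"y":0,"z":0.025,"turn":0},{"x":0,"y":0,"z":0.02,"turn":0},{"x":0,"y":0,"z":0.009,"turn":0},{"x":0,"y":0,"z":0,"turn":0},{"x":0,"y":0,"z":0,"turn":0}]' 1 60
python3 -c "
from h import *
go(.4748,-.0942,.099,11)"
python3 -m crank '[{"x":0,"y":0,"z":0,"turn":0},{"x":0,"y":0,"z":0,"turn":0},{"x":0,"y":0,"z":0,"turn":0},{"x":0,"y":0,"z":0,"turn":0},{"x":0,"y":0,"z":0,"turn":0},{"x":0,"y":0,"z":0,"turn":0},{"x":0,"y":0,"z":0,"turn":0},{"x":0,"y":0,"z":0,"turn":0}]' -1 60
python3 -c "
from h import *
go(.4748,-.0942,.099,11)
i=snapshot('wrist')
cv2.imwrite('pics/w11.png',i[:,:,::-1]); print(get_state()['wrist_torque'])
"
```

```text
clock: 10.85
eef_pos: [0.4747, -0.0951, 0.0996]
eef_rot: [[0.981, 0.194, -0.0], [0.194, -0.981, -0.0], [-0.0, 0.0, -1.0]]
contact_force: [0.3, -0.6, -0.4]
width: 1.0
clk 10.85 pos [ 0.4747 -0.0951  0.0996] yaw 11.2 tool d(mm) [ 0.3 -0.9  0.6] turn 0.003 F [ 0.3 -0.6 -0.4] w 1.000 j7 0.40
clock: 11.52
eef_pos: [0.4752, -0.0957, 0.1004]
eef_rot: [[0.981, 0.192, 0.002], [0.192, -0.981, 0.0], [0.002, -0.0, -1.0]]
contact_force: [-0.6, -0.0, 7.2]
width: 0.465
clk 11.52 pos [ 0.4752 -0.0957  0.1004] yaw 11.1 tool d(mm) [-0.1 -1.6  1.4] turn 0.002 F [-0.6 -0.   7.2] w 0.465 j7 0.40
[ 0.02612972  0.34410826 -0.04203843]
```

View pics/w11.png

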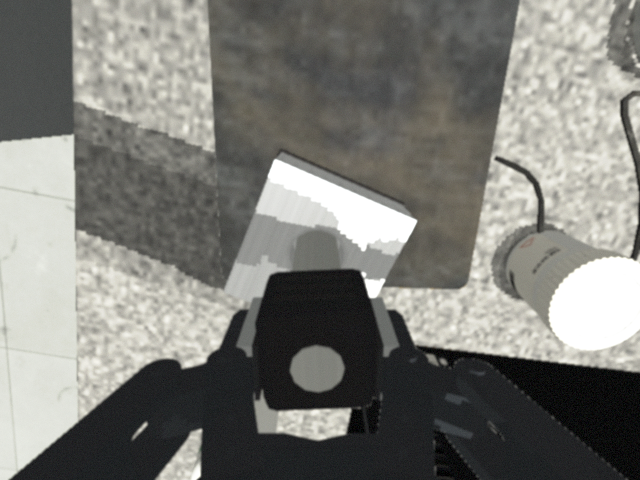

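```bash

python3 -m crank '[{"x":0,"y":0,"z":-0.02,"turn":0},{"x":0,"y":0,"z":-0.025,"turn":0},{"x":0,"y":0,"z":-0.025,"turn":0},{"x":0,"y":0,"z":-0.025,"turn":0},{"x":0,"y":0,"z":-0.025,"turn":0},{"x":0,"y":0,"z":-0.015,"turn":0},{"x":0,"y":0,"z":0,"turn":0},{"x":0,"y":0,"z":0,"turn":0}]'
python3 -c "
from h import *
go(.4815,.2292,.23,10.4)
s=get_state();m=camera_model('wrist')
i=snapshot('wrist')
crop(i,217,230,200,150,4,'w12.png');R=s['eef_rot']
for y in (-.003,0,.003): print([pj(m,s['eef_pos']+R@np.array([0,y,-z])) for z in (.040,.0)])
"
```

```text
clock: 12.23
eef_pos: [0.4745, -0.0956, 0.2342]
eef_rot: [[0.981, 0.193, 0.001], [0.193, -0.981, 0.001], [0.001, -0.0, -1.0]]
contact_force: [-0.7, -0.6, -2.8]
width: 0.47
clk 12.23 pos [ 0.4745 -0.0956  0.2342] yaw 11.1 tool d(mm) [  69.4 -317.4    4.4] turn 0.012 F [-0.7 -0.6 -2.8] w 0.470 j7 0.30
[array([317.46643611, 366.33787453]), array([317.27097851, 306.25401157])]
[array([317.45930122, 373.82892994]), array([317.26667394, 312.36383289])]
[array([317.45227691, 381.20387823]), array([317.26242066, 318.40083849])]
```

View pics/w12.png

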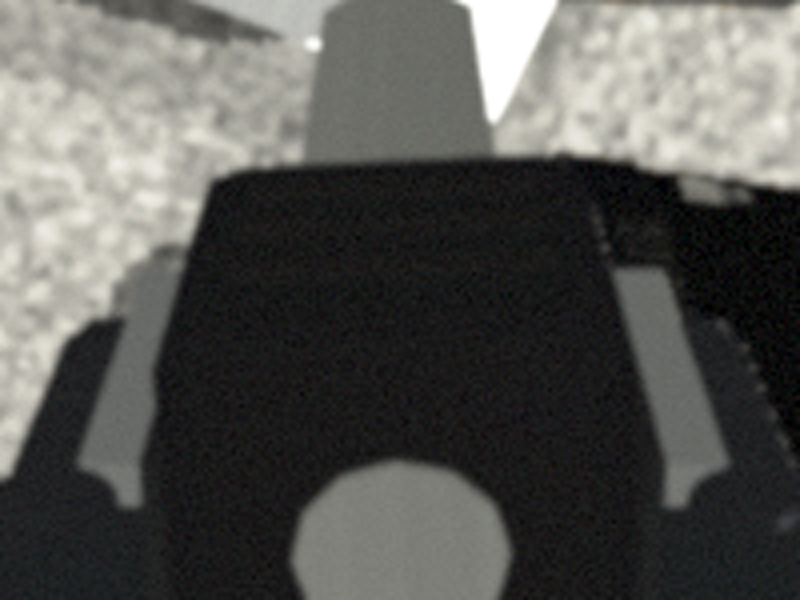

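```bash

python3 -m crank '[{"x":0.0063,"y":-0.015,"z":0,"turn":0.012},{"x":0.0063,"y":-0.03,"z":0,"turn":0},{"x":0.0063,"y":-0.03,"z":0,"turn":0},{"x":0.0063,"y":-0.03,"z":0,"turn":0},{"x":0.0063,"y":-0.03,"z":0,"turn":0},{"x":0.0063,"y":-0.03,"z":0,"turn":0},{"x":0.0063,"y":-0.03,"z":0,"turn":0},{"x":0.0063,"y":-0.03,"z":0,"turn":0},{"x":0.0063,"y":-0.03,"z":0,"turn":0},{"x":0.0063,"y":-0.03,"z":0,"turn":0},{"x":0.0064,"y":-0.03,"z":0,"turn":0},{"x":0,"y":0,"z":0.02,"turn":0},{"x":0,"y":0,"z":0.02,"turn":0},{"x":0,"y":0,"z":0.01,"turn":0},{"x":0,"y":0,"z":0,"turn":0},{"x":0,"y":0,"z":0,"turn":0},{"x":0,"y":0,"z":0,"turn":0}]'
python3 -c "
from h import *
import pickle
go(.4815,.2292,.17,10.4)
s=get_state();m=camera_model('wrist')
i=snapshot('wrist');pickle.dump((s,m,i),open('w13.pkl','wb'))
cv2.imwrite('pics/w13.png',i[:,:,::-1]);
go(.4815,.2292,.17,10.4)
"
```

```text
clock: 13.7
eef_pos: [0.4861, 0.2264, 0.1849]
eef_rot: [[0.984, 0.18, 0.001], [0.18, -0.984, 0.0], [0.001, -0.0, -1.0]]
contact_force: [-0.4, -0.5, -2.9]
width: 0.47
clk 13.70 pos [0.4861 0.2264 0.1849] yaw 10.4 tool d(mm) [-4.  -3.6 14.9] turn -0.001 F [-0.4 -0.5 -2.9] w 0.470 j7 -0.27
clk 13.75 pos [0.4863 0.2266 0.1853] yaw 10.4 tool d(mm) [-4.3 -3.4 15.3] turn -0.001 F [-0.5 -0.1 -2.4] w 0.465 j7 -0.27
```

View pics/w13.png

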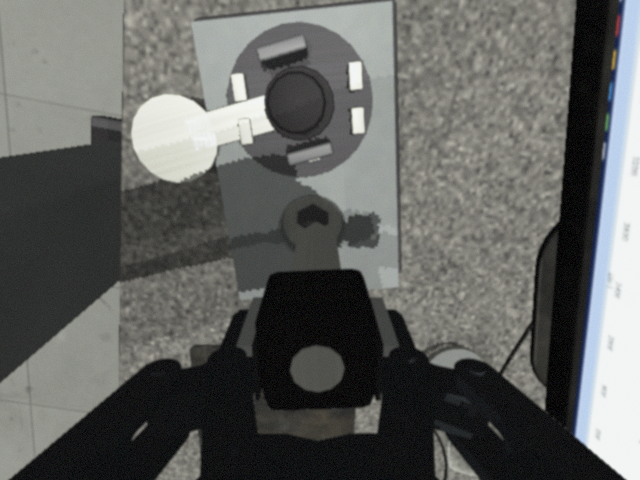

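```bash

cat > ov.py <<'E'
from h import *
import pickle,sys
s,m,i=pickle.load(open(sys.argv[1],'rb')); W=np.array([float(sys.argv[2]),float(sys.argv[3])]); yo=float(sys.argv[4]); ya=np.radians(float(sys.argv[5])); out=sys.argv[6]; x0,y0=int(sys.argv[7]),int(sys.argv[8])
r=.0127/np.cos(np.pi/6)
def Hx(c,z,rr,a): return np.array([pj(m,(c[0]+rr*np.cos(a+np.pi/6+k*np.pi/3),c[1]+rr*np.sin(a+np.pi/6+k*np.pi/3),z)) for k in range(6)])
def circ(z): return np.array([pj(m,(W[0]+.023*np.cos(a),W[1]+.023*np.sin(a),z)) for a in np.linspace(0,6.28,60)])
R=s['eef_rot'];tip=s['eef_pos']+R@np.array([0,yo,.090]); ty=np.arctan2(R[1,0],R[0,0])
g=cv2.convertScaleAbs(i,alpha=2.5)
G=cv2.resize(g[y0:y0+100,x0:x0+130],None,fx=6,fy=6,interpolation=cv2.INTER_CUBIC).copy()
for pts,c in ((Hx(W,.056,r,ya),(255,0,0)),(Hx(W,.036,r,ya),(0,255,0)),(circ(.07),(0,0,255)),(circ(.056),(255,255,0)),(Hx(tip,tip[2],.009/np.cos(np.pi/6),ty),(255,0,255)),(Hx(tip+R@[0,0,-.005],tip[2]+.005,.012/np.cos(np.pi/6),ty),(0,255,255))):
  cv2.polylines(G,[(((pts-[x0,y0]+.5)*6).astype(int))],True,c,1)
cv2.imwrite('pics/'+out,G[:,:,::-1]); print('tip',tip)
E
python3 ov.py w13.pkl .4818 .2295 -.0022 10.4 w13o.png 250 170
```

```text
tip [0.48576471 0.2286023  0.09485911]
```

View pics/w13o.png

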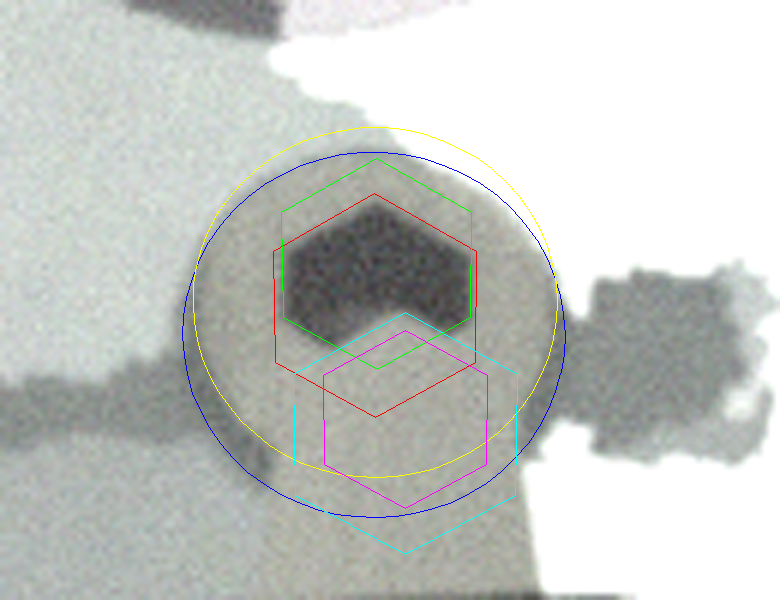

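```bash

python3 -m crank '[{"x":-0.002,"y":-0.001,"z":0,"turn":0},{"x":-0.0015,"y":-0.0005,"z":0.005,"turn":0},{"x":0,"y":0,"z":0.01,"turn":0},{"x":0,"y":0,"z":0.01,"turn":0},{"x":0,"y":0,"z":0.005,"turn":0},{"x":0,"y":0,"z":0,"turn":0},{"x":0,"y":0,"z":0,"turn":0},{"x":0,"y":0,"z":0,"turn":0},{"x":0,"y":0,"z":0,"turn":0}]'
python3 -c "
from h import *
import pickle
go(.4815,.2292,.17,10.4)
s=get_state();m=camera_model('wrist')
i=snapshot('wrist');pickle.dump((s,m,i),open('w14.pkl','wb'))
"
python3 ov.py w14.pkl .4818 .2295 -.0022 10.4 w14o.png 250 190

```

```text
clock: 14.5
eef_pos: [0.4822, 0.2278, 0.1548]
eef_rot: [[0.984, 0.181, 0.001], [0.181, -0.984, 0.0], [0.001, -0.0, -1.0]]
contact_force: [0.6, 0.6, -2.5]
width: 0.471
clk 14.50 pos [0.4822 0.2278 0.1548] yaw 10.4 tool d(mm) [ -0.5  -1.6 -15.2] turn 0.000 F [ 0.6  0.6 -2.5] w 0.471 j7 -0.26
tip [0.48192151 0.2299604  0.06475077]
```

View pics/w14o.png

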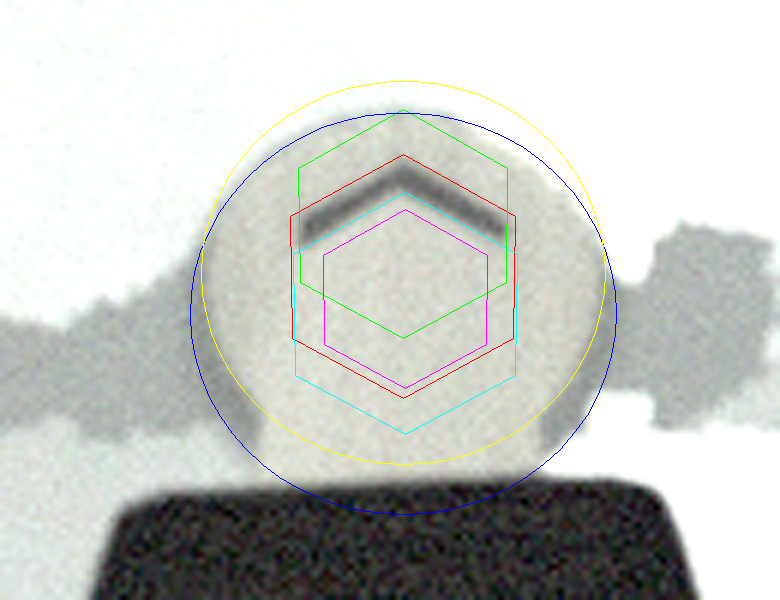

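```bash

python3 -m crank '[{"x":0,"y":0.0008,"z":0.005,"turn":0},{"x":0,"y":0,"z":0.005,"turn":0},{"x":0,"y":0,"z":0.004,"turn":0},{"x":0,"y":0,"z":0,"turn":0},{"x":0,"y":0,"z":0,"turn":0}]'
python3 -c "
from h import *
go(.4817,.2265,.126,10.4);print(get_state()['wrist_torque'])
"

```

```text
clock: 14.97
eef_pos: [0.4821, 0.2266, 0.1399]
eef_rot: [[0.984, 0.181, 0.0], [0.181, -0.984, -0.0], [-0.0, 0.0, -1.0]]
contact_force: [0.2, 0.3, -3.1]
width: 0.469
clk 14.97 pos [0.4821 0.2266 0.1399] yaw 10.4 tool d(mm) [-0.4 -0.  13.9] turn 0.000 F [ 0.2  0.3 -3.1] w 0.469 j7 -0.26
[-0.02485365 -0.30505174 -0.01102793]
```

```bash

python3 -m crank '[{"x":0,"y":0,"z":0.002,"turn":0},{"x":0,"y":0,"z":0.002,"turn":0},{"x":0,"y":0,"z":0.002,"turn":0},{"x":0,"y":0,"z":0,"turn":0}]'
python3 -c "
from h import *
go(.4817,.2265,.126,10.4);print(get_state()['wrist_torque'])
"

```

```text
clock: 15.3
eef_pos: [0.4822, 0.2267, 0.134]
eef_rot: [[0.984, 0.181, 0.0], [0.181, -0.984, -0.0], [0.0, 0.0, -1.0]]
contact_force: [2.6, -0.5, -2.1]
width: 0.467
clk 15.30 pos [0.4822 0.2267 0.134 ] yaw 10.4 tool d(mm) [-0.5  0.1  8. ] turn 0.000 F [ 2.6 -0.5 -2.1] w 0.467 j7 -0.25
[-0.10886893 -0.39860131 -0.0221985 ]
```

```bash

python3 -m crank '[{"x":0.0003,"y":0,"z":0.002,"turn":0},{"x":0,"y":0,"z":0.002,"turn":0},{"x":0,"y":0,"z":0.002,"turn":0},{"x":0,"y":0,"z":0.0015,"turn":0},{"x":0,"y":0,"z":0,"turn":0},{"x":0,"y":0,"z":0,"turn":0}]'
python3 -c "
from h import *
go(.4817,.2265,.126,10.4);print(get_state()['wrist_torque'])
"

```

```text
clock: 15.8
eef_pos: [0.4823, 0.2268, 0.1266]
eef_rot: [[0.984, 0.181, -0.0], [0.181, -0.984, -0.0], [-0.0, 0.0, -1.0]]
contact_force: [0.8, -0.3, -2.7]
width: 0.467
clk 15.80 pos [0.4823 0.2268 0.1266] yaw 10.4 tool d(mm) [-0.6  0.2  0.6] turn 0.000 F [ 0.8 -0.3 -2.7] w 0.467 j7 -0.25
[-0.10928545 -0.29011474  0.03701773]
```

Almost home; press gently until the floor answers.

```bash

python3 -m crank '[{"x":0,"y":0,"z":0.001,"turn":0},{"x":0,"y":0,"z":0.001,"turn":0},{"x":0,"y":0,"z":0,"turn":0},{"x":0,"y":0,"z":0,"turn":0}]'
python3 -c "
from h import *
go(.4817,.2265,.126,10.4);print(get_state()['wrist_torque'])
"

```

```text
clock: 16.13
eef_pos: [0.4825, 0.2271, 0.1264]
eef_rot: [[0.984, 0.181, 0.0], [0.181, -0.984, 0.001], [0.0, -0.001, -1.0]]
contact_force: [-1.8, -2.4, 8.0]
width: 0.466
clk 16.13 pos [0.4825 0.2271 0.1264] yaw 10.4 tool d(mm) [-0.9  0.4  0.4] turn 0.000 F [-1.8 -2.4  8. ] w 0.466 j7 -0.25
[-0.540076    0.67058046  0.0096122 ]
```

```bash

python3 -m crank '[{"x":0,"y":0,"z":-0.001,"turn":0},{"x":-0.0002,"y":0,"z":0,"turn":0.1},{"x":-0.0002,"y":0,"z":0,"turn":0.1},{"x":-0.0002,"y":0,"z":0,"turn":0.1},{"x":-0.0002,"y":0,"z":0,"turn":0.1},{"x":-0.0002,"y":0,"z":0,"turn":0.1},{"x":0,"y":0,"z":0,"turn":0}]'
python3 -c "
from h import *
go(.4817,.2265,.126,10.4);print(get_state()['wrist_torque'])
"

```

```text
clock: 16.72
eef_pos: [0.4814, 0.2268, 0.1265]
eef_rot: [[0.949, -0.315, 0.0], [-0.315, -0.949, 0.0], [0.0, -0.0, -1.0]]
contact_force: [-0.9, -1.7, 4.9]
width: 0.466
clk 16.72 pos [0.4814 0.2268 0.1265] yaw -18.4 tool d(mm) [0.3 0.2 0.5] turn -0.502 F [-0.9 -1.7  4.9] w 0.466 j7 -0.75
[-0.55017662  0.28529235 -0.051809  ]
```

```bash

python3 -m crank '[{"x":-0.0002,"y":0,"z":0,"turn":0.1},{"x":-0.0002,"y":0,"z":0,"turn":0.1},{"x":-0.0002,"y":0,"z":0,"turn":0.1},{"x":-0.0002,"y":0,"z":0,"turn":0.1},{"x":-0.0002,"y":0,"z":0,"turn":0.1},{"x":-0.0002,"y":0,"z":0,"turn":0.1},{"x":-0.0002,"y":0,"z":0,"turn":0.1},{"x":-0.0002,"y":0,"z":0,"turn":0.1},{"x":-0.0002,"y":0,"z":0,"turn":0.1},{"x":-0.0002,"y":0,"z":0,"turn":0.1},{"x":-0.0002,"y":0,"z":0,"turn":0.07},{"x":0,"y":0,"z":0,"turn":0}]'
python3 -c "
from h import *
go(.4817,.2265,.126,10.4-90);print(get_state()['wrist_torque'])
"

```

```text
clock: 17.72
eef_pos: [0.4795, 0.2284, 0.1264]
eef_rot: [[0.182, -0.983, -0.001], [-0.983, -0.182, 0.0], [-0.0, 0.001, -1.0]]
contact_force: [-2.5, -0.9, 5.0]
width: 0.467
clk 17.72 pos [0.4795 0.2284 0.1264] yaw -79.5 tool d(mm) [ 2.3 -1.8  0.4] turn 0.001 F [-2.5 -0.9  5. ] w 0.467 j7 -1.81
[-0.64847753  0.60105516 -0.08271792]
```

```bash

python3 -m crank '[{"x":0,"y":0,"z":0,"turn":0},{"x":0,"y":0,"z":0,"turn":0},{"x":0,"y":0,"z":0,"turn":0},{"x":0,"y":0,"z":0,"turn":0},{"x":0,"y":0,"z":0,"turn":0},{"x":0,"y":0,"z":-0.02,"turn":0},{"x":0,"y":0,"z":-0.025,"turn":0},{"x":0,"y":0,"z":-0.015,"turn":0},{"x":0,"y":0,"z":0,"turn":0},{"x":0,"y":0,"z":0,"turn":0}]' 1
python3 -c "
from h import *
import pickle
go(.4817,.2288,.126,10.4);print(get_state()['wrist_torque'])
s=get_state();m=camera_model('wrist')
i=snapshot('wrist');pickle.dump((s,m,i),open('w15.pkl','wb'))
cv2.imwrite('pics/w15.png',i[:,:,::-1]); print(pj(m,(.4817,.2288,.166)))
"

```

```text
clock: 18.55
eef_pos: [0.4804, 0.2287, 0.1865]
eef_rot: [[0.182, -0.983, 0.001], [-0.983, -0.182, 0.001], [-0.001, -0.002, -1.0]]
contact_force: [-0.1, -0.1, -0.4]
width: 0.999
clk 18.55 pos [0.4804 0.2287 0.1865] yaw -79.5 tool d(mm) [ 0.2 -1.2 60.5] turn -1.569 F [-0.1 -0.1 -0.4] w 0.999 j7 -1.83
[ 0.03725733 -0.00817665  0.05512411]
[317.25074585 288.92910086]
```

View pics/w15.png

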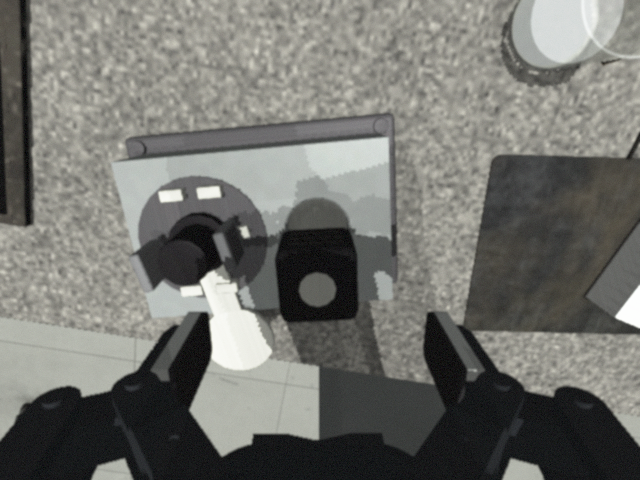

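```bash

python3 -m crank '[{"x":0,"y":0,"z":0,"turn":-0.12},{"x":0,"y":0,"z":0,"turn":-0.12},{"x":0,"y":0,"z":0,"turn":-0.12},{"x":0,"y":0,"z":0,"turn":-0.12},{"x":0,"y":0,"z":0,"turn":-0.12},{"x":0,"y":0,"z":0,"turn":-0.12},{"x":0,"y":0,"z":0,"turn":-0.12},{"x":0,"y":0,"z":0,"turn":-0.12},{"x":0,"y":0,"z":0,"turn":-0.12},{"x":0,"y":0,"z":0,"turn":-0.12},{"x":0,"y":0,"z":0,"turn":-0.12},{"x":0,"y":0,"z":0,"turn":-0.12},{"x":0,"y":0,"z":0,"turn":-0.13}]' 1
python3 -m crank '[{"x":0,"y":0,"z":0,"turn":-0.12},{"x":0,"y":0,"z":0,"turn":-0.12},{"x":0,"y":0,"z":0,"turn":-0.12},{"x":0,"y":0,"z":0,"turn":-0.12},{"x":0,"y":0,"z":0,"turn":-0.12},{"x":0,"y":0,"z":0,"turn":-0.12},{"x":0,"y":0,"z":0,"turn":-0.12},{"x":0,"y":0,"z":0,"turn":-0.12},{"x":0,"y":0,"z":0,"turn":-0.12},{"x":0,"y":0,"z":0,"turn":-0.12},{"x":0,"y":0,"z":0,"turn":-0.12},{"x":0,"y":0,"z":0,"turn":-0.12},{"x":0,"y":0,"z":0,"turn":-0.12},{"x":0,"y":0,"z":0,"turn":0},{"x":0,"y":0,"z":0,"turn":0}]' 1
python3 -c "
from h import *
import pickle
go(.4817,.2288,.126,10.4);print(get_state()['wrist_torque'])
s=get_state();m=camera_model('wrist')
i=snapshot('wrist');pickle.dump((s,m,i),open('w16.pkl','wb'))
cv2.imwrite('pics/w16.png',i[:,:,::-1]); print(pj(m,(.4817,.2288,.166)))
"

```

```text
clock: 19.85
eef_pos: [0.4793, 0.228, 0.1846]
eef_rot: [[0.986, 0.168, -0.002], [0.168, -0.986, -0.001], [-0.002, 0.001, -1.0]]
contact_force: [-0.4, -0.4, -0.3]
width: 1.001
clk 19.85 pos [0.4793 0.228  0.1846] yaw 9.7 tool d(mm) [ 2.6 -0.4 58.6] turn -0.013 F [-0.4 -0.4 -0.3] w 1.001 j7 -0.29
[-0.00012786 -0.01305695 -0.08635401]
[322.50116078 291.94065164]out of range; nothing moved
```

View pics/w16.png

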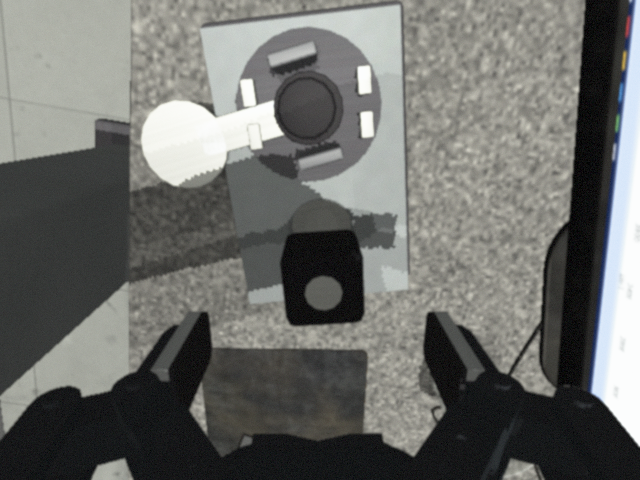

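```bash

python3 -m crank '[{"x":0.0025,"y":-0.0006,"z":0,"turn":-0.05},{"x":0,"y":0,"z":0.01,"turn":0},{"x":0,"y":0,"z":0.02,"turn":0},{"x":0,"y":0,"z":0.02,"turn":0},{"x":0,"y":0,"z":0.008,"turn":0},{"x":0,"y":0,"z":0,"turn":0},{"x":0,"y":0,"z":0,"turn":0}]' 1
python3 -c "
from h import *
go(.4817,.2288,.126,13)"
python3 -m crank '[{"x":0,"y":0,"z":0,"turn":0},{"x":0,"y":0,"z":0,"turn":0},{"x":0,"y":0,"z":0,"turn":0},{"x":0,"y":0,"z":0,"turn":0},{"x":0,"y":0,"z":0,"turn":0},{"x":0,"y":0,"z":0,"turn":0},{"x":0,"y":0,"z":0,"turn":0}]' -1 60
python3 -c "
from h import *
go(.4817,.2288,.126,13);print(get_state()['wrist_torque'])
i=snapshot('wrist');crop(i,217,200,200,150,4,'w17.png')"

```

```text
clock: 20.48
eef_pos: [0.482, 0.2292, 0.1275]
eef_rot: [[0.976, 0.219, -0.001], [0.219, -0.976, -0.001], [-0.001, 0.001, -1.0]]
contact_force: [-0.7, -0.3, 0.4]
width: 1.003
clk 20.48 pos [0.482  0.2292 0.1275] yaw 12.6 tool d(mm) [-0.4  0.3  1.5] turn -0.006 F [-0.7 -0.3  0.4] w 1.003 j7 -0.21
clock: 21.07
eef_pos: [0.4825, 0.2297, 0.1289]
eef_rot: [[0.975, 0.22, 0.001], [0.22, -0.975, 0.001], [0.001, -0.001, -1.0]]
contact_force: [-1.6, 0.4, 5.6]
width: 0.463
clk 21.07 pos [0.4825 0.2297 0.1289] yaw 12.7 tool d(mm) [-1.   0.7  2.9] turn -0.005 F [-1.6  0.4  5.6] w 0.463 j7 -0.21
[-0.15030971  0.52270563  0.03146683]
```

View pics/w17.png

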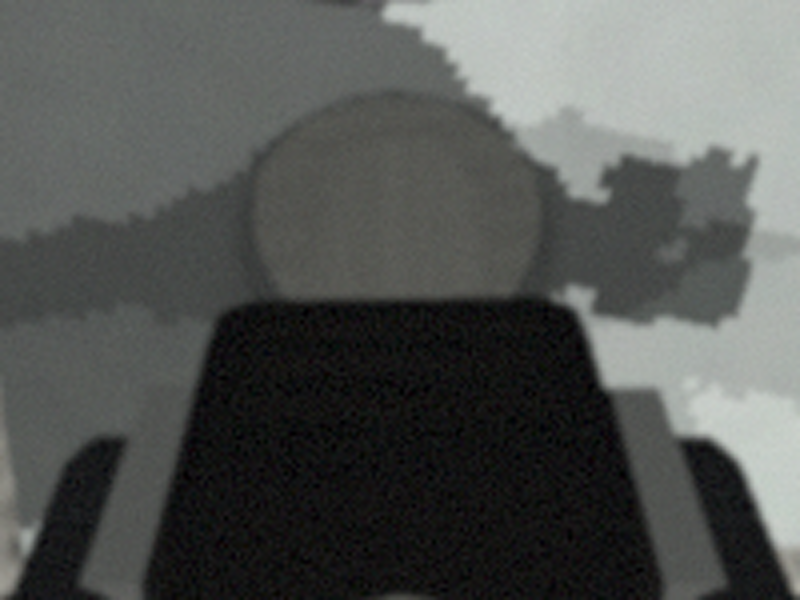

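```bash

python3 -m crank '[{"x":0,"y":0,"z":0,"turn":0.1},{"x":0,"y":0,"z":0,"turn":0.1},{"x":0,"y":0,"z":0,"turn":0.1},{"x":0,"y":0,"z":0,"turn":0.1},{"x":0,"y":0,"z":0,"turn":0.1},{"x":0,"y":0,"z":0,"turn":0.1},{"x":0,"y":0,"z":0,"turn":0.1},{"x":0,"y":0,"z":0,"turn":0.1},{"x":0,"y":0,"z":0,"turn":0.1},{"x":0,"y":0,"z":0,"turn":0.1},{"x":0,"y":0,"z":0,"turn":0}]'
python3 -c "
from h import *
go(.4817,.2288,.126,13);print(get_state()['wrist_torque'])"

```

```text
clock: 22.03
eef_pos: [0.4828, 0.2291, 0.1288]
eef_rot: [[0.709, -0.705, 0.001], [-0.705, -0.709, -0.0], [0.001, -0.001, -1.0]]
contact_force: [-0.8, -2.8, 6.0]
width: 0.462
clk 22.03 pos [0.4828 0.2291 0.1288] yaw -44.8 tool d(mm) [-0.6  1.   2.8] turn -1.010 F [-0.8 -2.8  6. ] w 0.462 j7 -1.20
[-0.48087204  0.36640106 -0.0523763 ]
```

```bash

python3 -m crank '[{"x":0,"y":0,"z":0,"turn":0.05},{"x":0,"y":0,"z":0,"turn":0.05},{"x":0,"y":0,"z":0,"turn":0.05},{"x":0,"y":0,"z":0,"turn":0}]'
python3 -c "
from h import *
go(.4817,.2288,.126,13);print(get_state()['wrist_torque'])"

```

```text
clock: 22.37
eef_pos: [0.4827, 0.229, 0.1288]
eef_rot: [[0.598, -0.802, 0.001], [-0.802, -0.598, -0.0], [0.001, -0.0, -1.0]]
contact_force: [-1.6, -1.7, 6.6]
width: 0.462
clk 22.37 pos [0.4827 0.229  0.1288] yaw -53.3 tool d(mm) [-0.5  0.9  2.8] turn -1.157 F [-1.6 -1.7  6.6] w 0.462 j7 -1.34
[-0.56415217  0.40196519  0.02298021]
```

```bash

python3 -m crank '[{"x":0,"y":0,"z":0,"turn":0.05},{"x":0,"y":0,"z":0,"turn":0.03},{"x":0,"y":0,"z":0,"turn":0}]'
python3 -c "
from h import *
go(.4817,.2288,.126,13);print(get_state()['wrist_torque'])"

```

```text
clock: 22.62
eef_pos: [0.4827, 0.2289, 0.1288]
eef_rot: [[0.532, -0.846, 0.001], [-0.846, -0.532, -0.0], [0.001, -0.0, -1.0]]
contact_force: [-1.6, -2.2, 7.1]
width: 0.463
clk 22.62 pos [0.4827 0.2289 0.1288] yaw -57.8 tool d(mm) [-0.4  0.9  2.8] turn -1.236 F [-1.6 -2.2  7.1] w 0.463 j7 -1.42
[-0.62816747  0.44128669  0.07397922]
```

```bash

python3 -m crank '[{"x":0,"y":0,"z":0,"turn":0.04},{"x":0,"y":0,"z":0,"turn":0.04},{"x":0,"y":0,"z":0,"turn":0}]'
python3 -c "
from h import *
go(.4817,.2288,.126,13);print(get_state()['wrist_torque'])"

```

```text
clock: 22.87
eef_pos: [0.4826, 0.2289, 0.1288]
eef_rot: [[0.466, -0.885, 0.001], [-0.885, -0.466, -0.001], [0.002, -0.0, -1.0]]
contact_force: [-1.1, -2.1, 7.4]
width: 0.468
clk 22.87 pos [0.4826 0.2289 0.1288] yaw -62.3 tool d(mm) [-0.3  0.8  2.8] turn -1.313 F [-1.1 -2.1  7.4] w 0.468 j7 -1.50
[-0.76768111  0.48313303  0.91394922]
```

```bash

python3 -m crank '[{"x":0,"y":0,"z":0,"turn":0.04},{"x":0,"y":0,"z":0,"turn":0.04},{"x":0,"y":0,"z":0,"turn":0}]'
python3 -c "
from h import *
go(.4817,.2288,.126,13);print(get_state()['wrist_torque'])"

```

```text
clock: 23.12
eef_pos: [0.4824, 0.2289, 0.1288]
eef_rot: [[0.396, -0.918, 0.001], [-0.918, -0.396, -0.002], [0.003, 0.0, -1.0]]
contact_force: [-2.7, -3.4, 7.7]
width: 0.462
clk 23.12 pos [0.4824 0.2289 0.1288] yaw -66.6 tool d(mm) [-0.2  0.7  2.8] turn -1.390 F [-2.7 -3.4  7.7] w 0.462 j7 -1.57
[-0.95660524  0.50418481  1.78815117]
```

```bash

python3 -m crank '[{"x":0,"y":0,"z":0,"turn":-0.04},{"x":0,"y":0,"z":0,"turn":0}]'
python3 -c "
from h import *
go(.4817,.2288,.126,13);print(get_state()['wrist_torque'])"
python3 -m crank '[{"x":0,"y":0,"z":0,"turn":0},{"x":0,"y":0,"z":0,"turn":0},{"x":0,"y":0,"z":0,"turn":0},{"x":0,"y":0,"z":0,"turn":0},{"x":0,"y":0,"z":0,"turn":0},{"x":0,"y":0,"z":-0.015,"turn":0},{"x":0,"y":0,"z":-0.025,"turn":0},{"x":0,"y":0,"z":-0.03,"turn":0},{"x":0,"y":0,"z":0,"turn":0},{"x":0,"y":0,"z":0,"turn":0}]' 1
python3 -c "
from h import *
go(.4817,.2288,.126,10.4);print(get_state()['wrist_torque'])
m=camera_model('wrist')
i=snapshot('wrist');
cv2.imwrite('pics/w18.png',i[:,:,::-1]); print(pj(m,(.4817,.2288,.166)))
i=snapshot('scene');crop(i,170,150,160,120,5,'s18.png')
"

```

```text
clock: 23.28
eef_pos: [0.4826, 0.2288, 0.1288]
eef_rot: [[0.43, -0.903, 0.001], [-0.903, -0.43, -0.001], [0.001, -0.0, -1.0]]
contact_force: [-0.6, -2.5, 7.7]
width: 0.459
clk 23.28 pos [0.4826 0.2288 0.1288] yaw -64.5 tool d(mm) [-0.4  0.9  2.8] turn -1.353 F [-0.6 -2.5  7.7] w 0.459 j7 -1.54
[-0.73869061  0.43203168  0.17023846]
clock: 24.12
eef_pos: [0.4834, 0.2301, 0.1997]
eef_rot: [[0.428, -0.904, 0.003], [-0.904, -0.428, 0.003], [-0.001, -0.004, -1.0]]
contact_force: [-0.0, 0.2, 0.3]
width: 1.0
clk 24.12 pos [0.4834 0.2301 0.1997] yaw -64.6 tool d(mm) [ 0.5  2.4 73.7] turn -1.310 F [-0.   0.2  0.3] w 1.000 j7 -1.57
[-0.02221602 -0.02871525 -0.00857423]
[317.62838267 283.52775091]
```

View pics/w18.png

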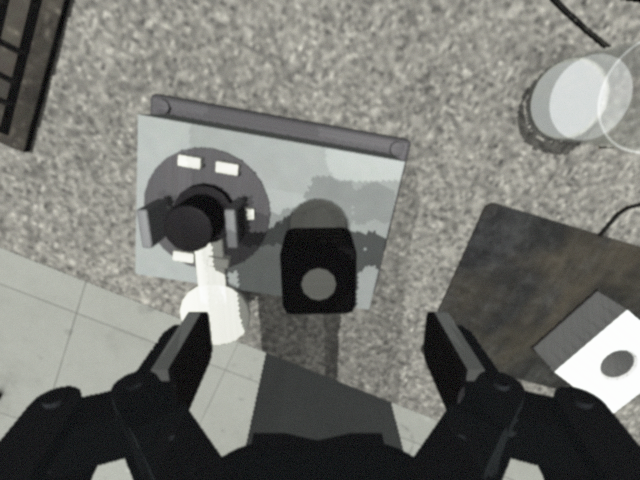

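View pics/s18.png

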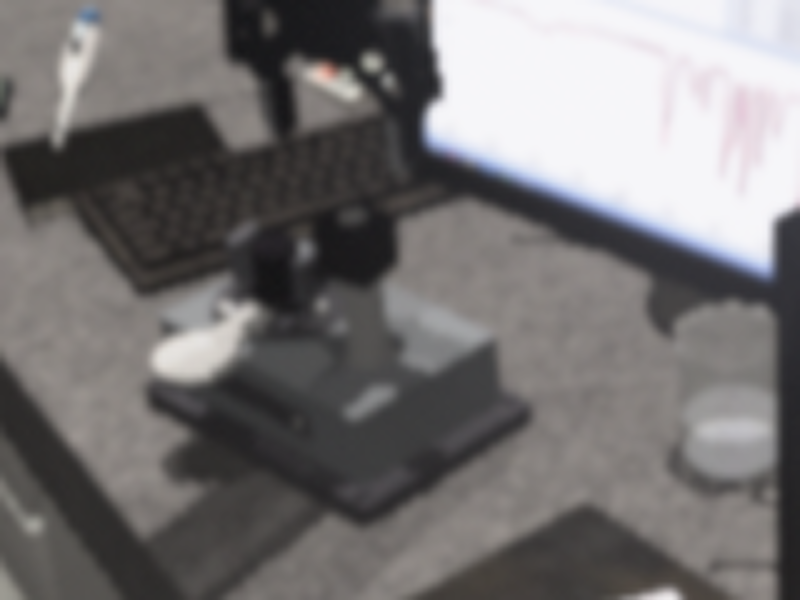

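```bash

python3 -m crank '[{"x":0,"y":0,"z":-0.03,"turn":0},{"x":0,"y":0,"z":-0.03,"turn":0},{"x":0,"y":0,"z":0,"turn":0},{"x":0,"y":0,"z":0,"turn":0}]'
python3 -c "
from h import *
i=snapshot('top');crop(i,150,170,300,170,2,'t19.png')
"

```

```text
clock: 24.55
eef_pos: [0.4827, 0.2297, 0.2583]
eef_rot: [[0.428, -0.904, 0.001], [-0.904, -0.428, 0.001], [-0.0, -0.002, -1.0]]
contact_force: [-0.4, 0.8, -1.2]
width: 1.001
```

View pics/t19.png

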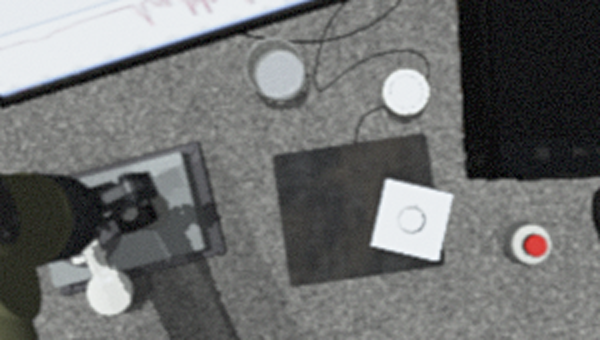

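The beaker, jar and bottle stand where they were, the stand is empty, and the shutter is open at crop px (108,290). Handing in.

```bash
python3 -c "
from plant import *
print(hand_in())"
```

```text
the job is handed in; nothing more can be done
None
```

The press is tightened up and handed in at about 24.6 s of the 72 s allowed.

- **Shutter:** I pinched both tabs and turned the knob clockwise until the wrist torque rose to 2.2 N m at its stop. The shutter is off the well in the last pictures.
- **Key:** I took it from the stand and lowered it into the hex socket. The floor answered with about 11 N when the tip, by the measured tool height, was at the socket floor.
- **Screw:** I gave it one quarter turn, let go, took a fresh hold and turned on about 75°. The torque then climbed from about 0.1 to 0.9 and then 1.8 N m. That puts the stop at about 2.74 rad by my angle estimate, after allowing for the key's play, against the stated 2.7.
- **Last checks:** The key stands upright in the socket, with its cap within a pixel or so of where a fully home key should appear. The jar, bottle and beaker look unmoved, and the gripper is open and clear of everything.

No final check failed. Two things disagreed along the way:
- My first wrist-camera fix of the press was several mm off, because I read the camera pose after the arm had moved. I redid it before gripping the knob.
- Two move calls were refused, one for its form and one for a turn over the limit. Neither moved the arm.

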